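# Empty the mandarin bin and pack it with spice jars and tins

### The arm

A 6-joint arm with a two-finger parallel gripper is mounted at the origin on the work surface. World frame = base frame: x ahead of the robot, y to its left, z up, the work surface at z = 0. Lengths are in m, angles in rad, forces in N, time in s.
With the tool pointing down it reaches from about 0.2 to 0.875 m from the base axis. Payload 3.4 kg.
Tool frame: the origin (TCP) lies midway between the tips of the shut fingers; the grasp point (between the pads) lies behind it (grip_depth is the z of the grasp point in the tool frame, in m); z points along the fingers, y is the direction in which the jaws open and shut (so a half turn about z gives the same grasp; the last joint's range is limited). The gripper opens to 94 mm and grips with 3 to 60 N. Pads are 16 mm wide; open, the fingers measure 119 mm over their backs; the gripper's body (75 mm by 177 mm) begins 78 mm behind the grasp point.
Start: joints at [1.146, 0.276, 1.505, -0, 1.361, -0.121], TCP at [0.172, 0.549, 0.205] pointing down, gripper open.
Joint ranges: [-2.89, 2.89], [-0.75, 2.08], [0.22, 2.7], [-1.18, 4.32], [0.11, 2.71], [-2.7, 2.7]. Speed limits (rad/s): [2.57, 2.57, 3.14, 3.14, 3.14, 3.14].

### API

Orientations are given as [roll, pitch, yaw] about the fixed x, y, z axes, in that order (R = Rz(yaw) Ry(pitch) Rx(roll)).
In Python, from plant import * gives the robot as it stands.
- The arm moves only by the shell command python3 -m pendant 'ROWS' [OPENING] [FORCE]. ROWS is JSON, one flat list of numbers, 6 for each row, row after row: the shift along the world's x, y, z in cm, then the turn, a rotation vector about the world's x, y, z in degrees. In form: [tx, ty, tz, wx, wy, wz, tx, ty, tz, wx, wy, wz, ...]. A call has 1 to 10 rows; each row shifts and turns the commanded pose from where the row before left it; what a row does not reach is not made up. A row lasts 1/12 s, in which the tool goes at most 41.7 mm and 7.16 degrees, less where a joint would pass 70% of its speed; a pose out of reach is approached as far as the arm can. A call is refused whole if a number of a shift passes 4.17 or a number of a turn 7.16, either way. A call with a gripper value outside its range is refused whole. OPENING is the opening, from 0 (shut) to 1 (fully open), set as the call begins (- or left out, the last holds). The fingers move at their own pace and stop on an object; FORCE is the grip in N (left out, the last holds). Time passes only in rows, so rows that do not move let the fingers close. It gives the time, the measured TCP pose, the force and the opening at its end, in the units of the state.
- sense(): the state, without advancing time (a new reading comes with each control period).
- grab_frame(name): name is "scene" or "top" or "wrist"; returns the picture (384x512x3 uint8, red, green, blue); there is no depth.
- camera_info(name): a dict with "intrinsics" (3x3 intrinsics, pixels), "R" (3x3) and "t" (3): a world point X has camera coordinates R X + t. Camera axes: x right, y down, z forward; pixel columns grow to the right and rows downward; lengths in m; the calibration is good to about 2 mm. A picture is of the moment at which its call begins: read the wrist's pose just before it. camera_info takes no time and is no camera call; for the wrist camera it gives the pose at the moment of the call.
- close_job(): hands the job in, once; it reports no verdict.
The state is a dict: "t": time; "qpos": joint angles; "dq": joint speeds; "tau": joint torques, N m; "position": TCP position; "orientation": TCP orientation; "contact_force": force on the tool from outside, world axes, zero at the start; "wrist_torque": the same for the moment, N m; "width": finger opening in m.
Only numpy, scipy, OpenCV 4.12 (cv2) and the standard library are available. Lean on these libraries where they do the work, as an engineer would, in place of code of your own. Each camera call takes 0.05 s, during which the arm holds its last target. There are 200 camera calls.

### The job

Lift the grey bin straight up out of the wooden organiser by its handle, keeping it level until it is clear, then tip all its mandarins into the dark wooden fruit tray and seat the empty bin fully home in the organiser. Then pack every spice jar and tin standing on the worktop upright into the bin, down on its floor; the two jars do not fit in one half of it. Leave the mug, the oil bottle and the pepper mill alone.

Things in the scene. Friction and masses are not known exactly. Their poses are not given: they have to be found in the camera images.
- frame: Fixed organiser of light wood, 144 mm (x -45 to +99) by 232 mm (y). Origin under the centre of the bay for the bin, z up. Base 5 mm thick; walls 8 mm thick, tops 30 mm above the worktop. The bay measures 74 mm (x) by 216 mm (y) inside. A second narrow bay on its +x side holds wooden spoons, fixed, which play no part.
- bin: Loose grey plastic bin, 70 mm (x) by 212 mm (y), 0.3 kg empty, in the organiser's bay with 2 mm play on every side, axes along the organiser's. Origin: centre of its underside, 5 mm above the worktop at the start; z up. Floor and walls 4 mm. Back (+x) and end walls 40 mm high; the front (-x) is a lip 14 mm high, over which contents roll when the bin is tipped front down by 65 degrees or more.
- bin_grip (a point): Point to grip the bin: on its centre line, 80 mm above its underside, on the handle, an upright plate 40 mm wide (bin's x) and 8 mm thick (bin's y: grip it across this), which rises from the bin's central divider, from 40 to 100 mm above the underside. Axes as the bin's.
- half_a (a point): Centre of the inner floor of the bin's +y half, 53 mm from the bin's centre and 4 mm above its underside. A divider 8 mm thick and 40 mm high parts the bin into two halves, each 62 mm (x) by 98 mm (y) inside. Axes as the bin's.
- half_b (a point): The same for the bin's -y half.
- fruit_tray: Open tray of dark wood, loose but heavy (0.9 kg), 260 mm (x) by 210 mm (y) by 50 mm high, walls and floor 6 mm. Origin: centre of its underside.
- mandarin1: Mandarin: rigid ball 44 mm in diameter, 50 g, at the start in the bin (two to four of the four are present). Origin: its centre.
- mandarin2: Mandarin: rigid ball 44 mm in diameter, 50 g, at the start in the bin (two to four of the four are present). Origin: its centre.
- mandarin3: Mandarin: rigid ball 44 mm in diameter, 50 g, at the start in the bin (two to four of the four are present). Origin: its centre.
- mandarin4: Mandarin: rigid ball 44 mm in diameter, 50 g, at the start in the bin (two to four of the four are present). Origin: its centre.
- jar1: Spice jar: round glass jar with a cork lid, 56 mm in diameter, lid (top 16 mm) 53 mm, 84 mm high in all, about 0.24 kg, standing on the worktop beyond the organiser and the tray. Origin: centre of its underside, z up. May be absent.
- jar2: Spice jar: round glass jar with a cork lid, 56 mm in diameter, lid (top 16 mm) 53 mm, 84 mm high in all, about 0.24 kg, standing on the worktop beyond the organiser and the tray. Origin: centre of its underside, z up. May be absent.
- tin1: Spice tin: rectangular metal tin 56 mm (its x) by 36 mm (its y), 84 mm high (lid, the top 16 mm, is 1 mm narrower over all), about 0.14 kg, standing on the worktop beyond the organiser and the tray. Origin: centre of its underside, z up. May be absent.
- tin2: Spice tin: rectangular metal tin 56 mm (its x) by 36 mm (its y), 84 mm high (lid, the top 16 mm, is 1 mm narrower over all), about 0.14 kg, standing on the worktop beyond the organiser and the tray. Origin: centre of its underside, z up. May be absent.
- mug: Bystander: white mug 80 mm in diameter, 90 mm high. Origin: centre of its underside.
- oil: Bystander: green glass oil bottle 64 mm in diameter, 210 mm high. Origin: centre of its underside.
- mill: Bystander: dark wooden pepper mill 56 mm in diameter, 167 mm high. Origin: centre of its underside.

How it is judged:
By the outcome, as a careful person would: the job done as asked, in the order asked, and still so for the second after the job is handed in, with the robot touching nothing.
Of mandarin1, mandarin2, mandarin3, mandarin4 only 2 to 4 are there at a start; the rules pass over those that are not, and their reading is None.
Of jar1, jar2, tin1, tin2 only 3 to 4 are there at a start; the rules pass over those that are not, and their reading is None.
At some moment in a run one of jar1, jar2, fruit_tray may be knocked a few centimetres aside while the robot is not near it.
It also fails if it takes over 210 s, if anything falls off the work surface, if the arm or the gripper's body presses on something with over 40 N, if the wrist force passes 120 N, or if a joint passes its speed limit or range.

## Working session

There is one attempt and no reset: what is moved stays moved. The work goes in short steps, Python scripts to look and compute and a shell command to move; the robot and the scene stay as the last step left them, time stands still between calls to the robot, and variables do not carry over. Pictures are saved under pics/ and viewed, about 12 in all and at most 16, crops included, and the job is handed in when it is done.

```bash
ls; mkdir -p pics
python3 - <<'E'
from plant import *
import cv2,numpy as np
s=sense();print({k:np.round(v,3) for k,v in s.items()})
try: print(grip_depth)
except Exception as e: print(e)
a=grab_frame("scene");b=grab_frame("top")
cv2.imwrite("pics/s0.png",a[...,::-1]);cv2.imwrite("pics/t0.png",b[...,::-1])
for n in("scene","top"):
  c=camera_info(n);print(n,np.round(c["intrinsics"],1).tolist(),np.round(-c["R"].T@c["t"],3),np.round(c["R"],3).tolist())
E
```

```text
pics
{'t': np.float64(0.0), 'qpos': array([ 1.146,  0.277,  1.506, -0.   ,  1.361, -0.121]), 'dq': array([-0.001, -0.001,  0.002, -0.   ,  0.001, -0.   ]), 'tau': array([ 1.0000e-03, -4.0458e+01, -2.3723e+01,  7.0000e-02,  3.4000e-02,
       -0.0000e+00]), 'position': array([0.172, 0.548, 0.205]), 'orientation': array([-3.14 , -0.   ,  2.838]), 'contact_force': array([ 0.591,  0.712, -0.791]), 'wrist_torque': array([-0.028, -0.017,  0.032]), 'width': np.float64(0.094)}
-0.0188
scene [[437.3, 0.0, 254.1], [0.0, 437.3, 189.1], [0.0, 0.0, 1.0]] [0.977 0.675 0.934] [[-0.846, 0.533, -0.006], [0.392, 0.616, -0.684], [-0.361, -0.581, -0.73]]
top [[436.5, 0.0, 250.8], [0.0, 436.5, 192.5], [0.0, 0.0, 1.0]] [ 0.26  -0.016  1.438] [[0.016, -1.0, -0.005], [-0.981, -0.015, -0.191], [0.191, 0.008, -0.982]]
```

View pics/t0.png

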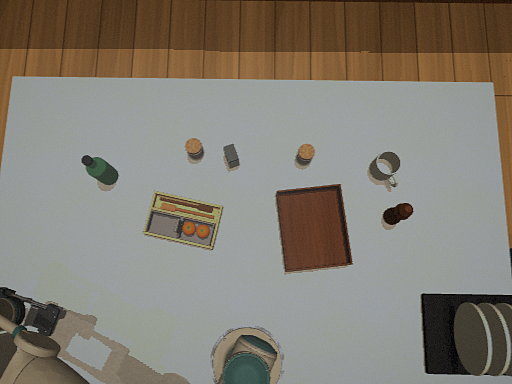

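View pics/s0.png

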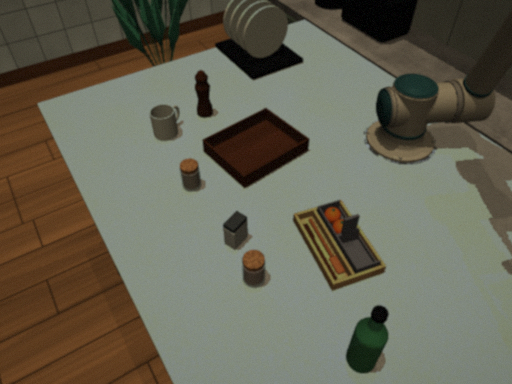

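The top view shows the organiser at about (184,220) with two mandarins in its -y half (189,229), (203,231), the tray at (315,228), jars at (194,147) and (306,153), and one tin at (231,155). The bystanders are the oil, mug and mill. Next I'll measure.

```bash
cat > h.py <<'E'
from plant import *
import cv2,numpy as np
def ray(c,u,v,z):
    K=c["intrinsics"];R=c["R"];o=-R.T@c["t"];d=R.T@np.linalg.solve(K,[u,v,1.]);return o+d*(z-o[2])/d[2]
def mask(img,lo,hi):
    return cv2.inRange(cv2.cvtColor(img,cv2.COLOR_RGB2HSV),np.array(lo),np.array(hi))
def blobs(m,amin):
    return sorted([c for c in cv2.findContours(m,cv2.RETR_EXTERNAL,cv2.CHAIN_APPROX_NONE)[0] if cv2.contourArea(c)>=amin],key=cv2.contourArea,reverse=True)
def proj(c,X):
    p=c["intrinsics"]@(c["R"]@np.asarray(X)+c["t"]);return p[:2]/p[2]
def rot(): 
    from scipy.spatial.transform import Rotation as Ro
    return Ro.from_euler("xyz",sense()["orientation"])
E
python3 - <<'E'
from h import *
import plant;print([n for n in dir(plant) if n[0]!='_'])
b=cv2.imread("pics/t0.png")[...,::-1].copy();c=camera_info("top")
hsv=cv2.cvtColor(b,cv2.COLOR_RGB2HSV)
for n,u,v in [("cork1",194,145),("cork2",306,151),("tin",232,150),("tinlow",234,160),("tray",315,228),("wall",147,215),("bin",165,225),("mand",203,231),("table",260,120)]: print(n,hsv[v,u],ray(c,u,v,0.08 if n[0]in"ct" else .03).round(3))
for n,lo,hi,z,am in [("cork",(5,70,90),(20,200,255),.084,60),("tray",(0,100,30),(12,255,125),.05,2000),("yellow",(18,60,110),(35,255,255),.03,100)]:
  m=mask(b,lo,hi)
  for k in blobs(m,am)[:5]:
    M=cv2.minAreaRect(k);bx=cv2.boxPoints(M);print(n,cv2.contourArea(k),np.round(M[0],1),ray(c,*M[0],z).round(3),[ray(c,*p,z)[:2].round(3).tolist() for p in bx])
E
python3 -c "
import cv2;a=cv2.imread('pics/t0.png')[120:285,70:430];cv2.imwrite('pics/t0c.png',cv2.resize(a,None,fx=2.2,fy=2.2,interpolation=2))"
```

```text
['MotionError', 'camera_info', 'close_job', 'grab_frame', 'grip_depth', 'sense']
cork1 [ 15 121 156] [0.678 0.182 0.08 ]
cork2 [ 15 124 156] [ 0.664 -0.181  0.08 ]
tin [26 21 85] [0.663 0.058 0.08 ]
tinlow [60 15 50] [0.63  0.051 0.08 ]
tray [ 10 153 100] [ 0.415 -0.207  0.08 ]
wall [ 29  39 158] [0.454 0.332 0.03 ]
bin [ 15  30 119] [0.423 0.272 0.03 ]
mand [ 19 176 146] [0.405 0.148 0.03 ]
table [ 84   8 160] [ 0.767 -0.031  0.08 ]
cork 24186.0 [246.8  51.5] [1.008 0.017 0.084] [[1.151, 0.952], [1.474, -0.854], [0.871, -0.876], [0.588, 0.799]]
cork 3914.5 [311.9 230.4] [ 0.407 -0.196  0.084] [[0.513, -0.09], [0.538, -0.278], [0.304, -0.299], [0.28, -0.118]]
cork 1425.5 [ 33.5 358.5] [0.015 0.628 0.084] [[-0.054, 0.718], [0.083, 0.735], [0.086, 0.535], [-0.051, 0.522]]
cork 1326.5 [503.  171.5] [ 0.604 -0.806  0.084] [[0.86, -0.803], [0.86, -0.856], [0.365, -0.808], [0.364, -0.759]]
cork 257.5 [195.5 229.1] [0.405 0.165 0.084] [[0.393, 0.211], [0.434, 0.205], [0.417, 0.119], [0.377, 0.127]]
tray 4579.0 [313.9 228.4] [ 0.417 -0.207  0.05 ] [[0.53, -0.087], [0.56, -0.3], [0.308, -0.325], [0.279, -0.119]]
yellow 3002.5 [182.8 219.4] [0.442 0.215 0.03 ] [[0.396, 0.342], [0.538, 0.319], [0.488, 0.087], [0.348, 0.114]]
yellow 1114.0 [ 28.5 359.5] [0.003 0.668 0.03 ] [[0.07, 0.765], [0.073, 0.588], [-0.063, 0.574], [-0.066, 0.747]]
yellow 620.0 [235.3 347.9] [0.047 0.036 0.03 ] [[0.022, 0.147], [0.147, -0.016], [0.073, -0.077], [-0.05, 0.086]]
yellow 177.0 [275.6 361.3] [ 0.01  -0.088  0.03 ] [[-0.052, -0.07], [0.075, -0.077], [0.074, -0.107], [-0.053, -0.1]]
yellow 108.0 [  5.5 324.8] [0.103 0.752 0.03 ] [[0.106, 0.783], [0.128, 0.771], [0.101, 0.721], [0.079, 0.733]]
```

```bash
python3 -m pendant '[2.44,-3.27,0.8,0,0,0.54,2.44,-3.27,0.8,0,0,0.54,2.44,-3.27,0.8,0,0,0.54,2.44,-3.27,0.8,0,0,0.54,2.44,-3.27,0.8,0,0,0.54,2.44,-3.27,0.8,0,0,0.54,2.44,-3.27,0.8,0,0,0.54,2.44,-3.27,0.8,0,0,0.54,2.44,-3.27,0.8,0,0,0.54,2.44,-3.27,0.8,0,0,0.54]' 1 40
python3 -m pendant '[0,0,0,0,0,0,0,0,0,0,0,0,0,0,0,0,0,0,0,0,0,0,0,0]'
python3 - <<'E'
from h import *
c=camera_info("wrist");a=grab_frame("wrist");np.savez("w1.npz",**c)
cv2.imwrite("pics/w1.png",a[...,::-1]);s=sense();print(s["position"].round(4),np.degrees(s["orientation"]).round(2),(-c["R"].T@c["t"]).round(3),c["R"][2].round(3))
E
```

```text
t: 0.93
position: [0.4165, 0.2198, 0.2857]
orientation: [3.142, -0.0, 2.933]
contact_force: [0.6, -0.2, 0.1]
width: 0.0942
t: 1.27
position: [0.4149, 0.2225, 0.285]
orientation: [-3.142, -0.002, 2.933]
contact_force: [-0.9, 1.0, -0.4]
width: 0.0938
[0.4149 0.2227 0.285 ] [-1.7999e+02 -7.0000e-02  1.6811e+02] [0.348 0.237 0.466] [ 0.232 -0.049 -0.971]
```

View pics/w1.png

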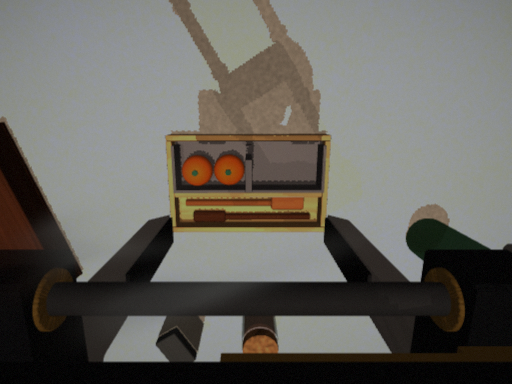

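The wrist view shows the organiser's outer rim at about (167–329, 135–230), the handle edge-on near (248,165) and two mandarins at (197,170) and (229,170). The +y half is empty.

Run:
```python
from h import *
a=cv2.imread("pics/w1.png")[...,::-1].copy();c=dict(np.load("w1.npz"))
m=mask(a,(15,60,90),(35,255,255))
k=blobs(m,500)[0];k=cv2.convexHull(k);q=cv2.approxPolyDP(k,8,True)[:,0]
P=[ray(c,*p,.03)[:2] for p in q];print(q.tolist(),np.round(P,3).tolist())
for i in range(len(P)):
  d=P[(i+1)%len(P)]-P[i];print(np.linalg.norm(d).round(4),np.degrees(np.arctan2(d[1],d[0])).round(2))
print("mean",np.mean(P,0))
yaw=np.radians(-12);C=np.mean(P,0)+.027*np.array([-np.cos(yaw),-np.sin(yaw)]);print("bin",C)
# predicted handle top corners
R=np.array([[np.cos(yaw),-np.sin(yaw)],[np.sin(yaw),np.cos(yaw)]])
z=cv2.resize(a[120:240,150:350],None,fx=4,fy=4,interpolation=2)
for x in(-.02,.02):
  for y in(-.004,.004):
    p=proj(c,[*(C+R@[x,y]),.105]);print(p.round(1));cv2.circle(z,tuple(int(v) for v in ((p-[150,120])*4+2)),3,(0,255,0),-1)
cv2.imwrite("pics/w1c.png",z[...,::-1])
```

```text
[[330, 135], [323, 231], [173, 231], [166, 135]] [[0.397, 0.343], [0.536, 0.312], [0.49, 0.091], [0.35, 0.119]]
0.1429 -12.5
0.2266 -101.88
0.1429 168.71
0.2296 78.11
mean [0.44316355 0.21624769]
bin [0.41675356 0.22186131]
[244.6 159.8]
[251.4 159.8]
[244.7 192.7]
[251.3 192.7]
```

View pics/w1c.png

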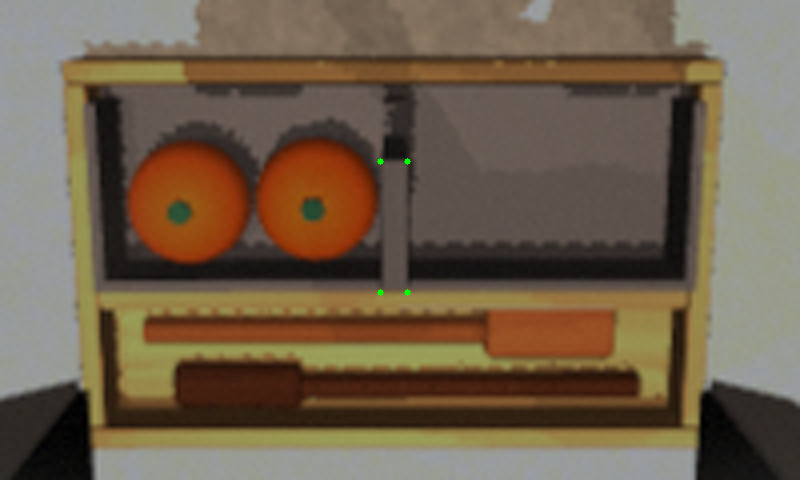

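```bash
python3 -m pendant '[0,0,-2,0,0,0,0,0,-2,0,0,0,0,0,-2,0,0,0,0.1,-0.05,0,0,0,0,0.1,0,0,0,0,0,0,0,0,0,0,0]'
python3 - <<'E'
from h import *
q0=[1.146,0.277,1.506,0,1.361,-.121];p0=[.172,.548,.205]
s=sense();print(s["qpos"].round(4),s["position"].round(4),np.degrees(s["orientation"]).round(2))
q=s["qpos"];p=s["position"]
# two heights/two radii: solve L1,L2 from r
A=np.array([[np.sin(q0[1]),np.sin(q0[1]+q0[2])],[np.sin(q[1]),np.sin(q[1]+q[2])]]);r=[np.hypot(*p0[:2]),np.hypot(*p[:2])]
print(r,np.linalg.solve(A,r),np.arctan2(p[1],p[0]))
B=np.array([[np.cos(q0[1])-np.cos(q[1]),np.cos(q0[1]+q0[2])-np.cos(q[1]+q[2])]]);L=np.linalg.solve(A,r);print(B@L,p0[2]-p[2]); print("h-d",p[2]-np.cos(q[1])*L[0]-np.cos(q[1]+q[2])*L[1])
E
```

```text
t: 1.82
position: [0.4184, 0.2221, 0.2264]
orientation: [3.141, 0.001, 2.934]
contact_force: [0.6, -0.4, 1.0]
width: 0.0939
[ 3.4100e-01  1.0890e-01  1.6699e+00  1.0000e-04  1.3613e+00 -1.0219e+00] [0.4184 0.2221 0.2264] [1.7995e+02 7.0000e-02 1.6809e+02]
[np.float64(0.5743587728937376), np.float64(0.4736845468766762)] [0.61326488 0.41597922] 0.4881232394839883
[-0.02144411] -0.02136779552908072
h-d -0.29735233144003187
```

```bash
python3 -m pendant '[0,0,0,7,0,0,0,0,0,7,0,0,0,0,0,7,0,0,0,0,0,0,0,0,0,0,0,0,0,0]' >/dev/null
python3 - <<'E'
from h import *
from scipy.optimize import least_squares as ls
from scipy.spatial.transform import Rotation as Ro
s=sense();q2=s["qpos"];p2=s["position"];o2=Ro.from_euler("xyz",s["orientation"]).as_matrix();print(q2.round(3),p2.round(3))
D=[([1.146,0.2765,1.5055,0,1.361,-.121],[.172,.5485,.205]),([.3410,.1089,1.6699,.0001,1.3613,-1.0219],[.4184,.2221,.2264]),(q2,p2)]
def fk(q,P):
  h,L1,L2,d,b,sg=P
  R1=Ro.from_euler("z",q[0]).as_matrix();Y=lambda a:Ro.from_euler("y",a).as_matrix();Z=lambda a:Ro.from_euler("z",a).as_matrix()
  A=R1@Y(q[1]);x=np.array([0,0,h])+R1@[0,b,0]+A@[0,0,L1];A=A@Y(q[2]);x=x+A@[0,0,L2];A=A@Z(sg*q[3])@Y(q[4]);x=x+A@[0,0,d];A=A@Z(q[5]+np.pi/2)
  return x,A
for sg in(1,-1):
  f=lambda v:np.concatenate([fk(q,[*v,sg])[0]-p for q,p in D]+[0.1*(fk(D[2][0],[*v,sg])[1][:,2]-o2[:,2])])
  r=ls(f,[.3,.5,.4,.3,.07]);print(sg,r.x.round(4),np.abs(r.fun).max(),(fk(q2,[*r.x,sg])[1].T@o2).round(2).tolist())
E
python3 -m pendant '[0,0,0,-7,0,0,0,0,0,-7,0,0,0,0,0,-7,0,0,0,0,0,0,0,0,0,0,0,0,0,0]'
```

```text
[ 0.025  0.051  1.801  0.38   1.297 -1.436] [0.419 0.219 0.226]
1 [0.0591 0.6449 0.4046 0.3901 0.0694] 0.0019500832628063236 [[1.0, 0.0, -0.0], [-0.0, 1.0, 0.0], [0.0, -0.0, 1.0]]
-1 [-0.6796  0.6465  0.4065 -0.3641  0.0725] 0.07138059107710473 [[0.98, -0.22, 0.02], [0.15, 0.73, 0.67], [-0.16, -0.65, 0.75]]
t: 2.65
position: [0.4176, 0.2251, 0.2264]
orientation: [3.14, 0.002, 2.94]
contact_force: [-0.5, -0.5, 0.4]
width: 0.0938
```

```bash
cat > ik.py <<'E'
import numpy as np
from scipy.optimize import least_squares as ls
from scipy.spatial.transform import Rotation as Ro
P=[.0591,.6449,.4046,.3901,.0694]
lo=np.array([-2.89,-.75,.22,-1.18,.11,-2.7]);hi=np.array([2.89,2.08,2.7,4.32,2.71,2.7])
def fk(q):
  h,L1,L2,d,b=P;Y=lambda a:Ro.from_euler("y",a).as_matrix();Z=lambda a:Ro.from_euler("z",a).as_matrix()
  R1=Z(q[0]);A=R1@Y(q[1]);x=np.array([0,0,h])+R1@[0,b,0]+A@[0,0,L1];A=A@Y(q[2]);x=x+A@[0,0,L2];A=A@Z(q[3])@Y(q[4]);x=x+A@[0,0,d]
  return x,A@Z(q[5]+np.pi/2)
def ik(x,R,q):
  r=ls(lambda v:np.concatenate([(fk(v)[0]-x)*5,(fk(v)[1]-R).ravel()]),np.clip(q,lo+.001,hi-.001),bounds=(lo,hi));return r.x,np.abs(r.fun).max()
E
python3 - <<'E'
from ik import *
C=np.array([.417,-.207]);gd=.0188
q0=np.array([.341,.109,1.67,0,1.36,-1.02])
for b in range(0,360,30):
  be=np.radians(b-180);X=np.array([np.cos(be),np.sin(be)]);Yv=np.array([-X[1],X[0]])
  g=np.array([*(C-.03*X+.053*Yv),.15]);q=q0;m=9;tr=[]
  # start: transit, sweep yaw from -12 to b along, then tilt
  R0=Ro.from_euler("xyz",[np.pi,0,2.934]).as_matrix()
  dy=(np.degrees(be)+12+180)%360-180
  ok=0
  for t in np.linspace(0,1,15):
    R=Ro.from_euler("z",np.radians(dy)*t).as_matrix()@R0;gg=np.array([.417,.222,.3])*(1-t)+t*np.array([g[0],g[1],.3]);q,e=ik(gg+R[:,2]*gd,R,q);ok=max(ok,e)
  res=[ok]
  Rb=R;ax=np.array([-Yv[0],-Yv[1],0])
  for th in range(0,81,8):
    R=Ro.from_rotvec(ax*np.radians(th)).as_matrix()@Rb;q,e=ik(g+[0,0,.1*(1-th/80)]+R[:,2]*gd,R,q);ok=max(ok,e)
  print(b-180,dy.round(),"err",res[0].round(3),ok.round(3),q.round(2),"margin",np.minimum(q-lo,hi-q).min().round(2),R[:,2].round(2))
E
```

```text
-180 -168.0 err 0.0 0.0 [-0.39  0.93  1.24 -0.52  2.28  1.14] margin 0.43 [-0.98 -0.   -0.17]
-150 -138.0 err 0.0 0.0 [-0.16  0.85  1.45 -0.77  2.04  1.02] margin 0.41 [-0.85 -0.49 -0.17]
-120 -108.0 err 0.0 0.0 [ 0.06  0.73  1.79 -0.99  1.75  1.05] margin 0.19 [-0.49 -0.85 -0.17]
-90 -78.0 err 0.0 0.082 [ 0.25  0.59  2.11 -1.18  1.52  1.13] margin 0.0 [ 0.   -0.98 -0.17]
-60 -48.0 err 0.0 0.316 [ 0.43  0.38  2.25 -1.18  1.36  0.96] margin 0.0 [ 0.49 -0.85 -0.17]
-30 -18.0 err 0.0 0.408 [-0.41 -0.35  2.5  -1.18  0.11 -0.33] margin 0.0 [ 0.85 -0.49 -0.17]
0 12.0 err 0.0 0.408 [-0.48 -0.41  2.54  0.94  0.11 -2.7 ] margin 0.0 [ 0.98  0.   -0.17]
30 42.0 err 0.007 0.673 [-0.51 -0.37  2.46  0.69  0.3  -2.7 ] margin 0.0 [ 0.85  0.49 -0.17]
60 72.0 err 0.251 0.843 [-0.8   0.01  1.93  0.46  1.21 -2.7 ] margin 0.0 [ 0.49  0.85 -0.17]
90 102.0 err 0.513 1.114 [-0.92  1.28  0.22  1.67  2.71 -2.7 ] margin 0.0 [-0.    0.98 -0.17]
120 132.0 err 0.701 1.356 [-0.54  0.09  2.54 -1.18  0.11 -2.7 ] margin 0.0 [-0.49  0.85 -0.17]
150 162.0 err 0.743 1.551 [-0.19  0.21  2.41 -1.18  0.62 -2.7 ] margin 0.0 [-0.85  0.49 -0.17]
```

```bash
python3 -m pendant '[-0.1,0.05,-2.5,0,0,0,0,0,-2.5,0,0,0,0,0,-2.5,0,0,0,0,0,-2.5,0,0,0,0,0,-2.5,0,0,0,0,0,-2.5,0,0,0,0,0,-0.9,0,0,0,0,0,0,0,0,0]'
python3 -m pendant '[0,0,0,0,0,0,0,0,0,0,0,0,0,0,0,0,0,0,0,0,0,0,0,0,0,0,0,0,0,0,0,0,0,0,0,0,0,0,0,0,0,0,0,0,0,0,0,0]' 0 60
python3 -m pendant '[0,0,0.5,0,0,0,0,0,0.5,0,0,0,0,0,0.5,0,0,0,0,0,0.5,0,0,0,0,0,0.5,0,0,0,0,0,0.5,0,0,0,0,0,0,0,0,0,0,0,0,0,0,0]'
```

```text
t: 3.32
position: [0.4153, 0.2204, 0.0649]
orientation: [-3.14, -0.004, 2.931]
contact_force: [0.0, -0.5, 0.7]
width: 0.0941
t: 3.98
position: [0.4171, 0.2218, 0.0666]
orientation: [3.141, 0.0, 2.932]
contact_force: [0.4, -0.7, 1.0]
width: 0.0445
t: 4.65
position: [0.4168, 0.2216, 0.0964]
orientation: [-3.142, -0.0, 2.932]
contact_force: [0.4, -0.1, -3.6]
width: 0.0071
```

Lesson: the fingers close slowly, so the bin may be gripped high on its handle. I'll check.

Run:
```python
from h import *
a=grab_frame("scene");cv2.imwrite("pics/s1.png",cv2.resize(a[170:310,270:400],None,fx=4,fy=4,interpolation=2)[...,::-1]);s=sense();print(s["position"].round(4),s["width"],s["contact_force"].round(1),s["wrist_torque"].round(2))
```

```text
[0.4165 0.2215 0.0961] 0.007294401389236183 [ 0.4  0.2 -3.7] [ 0.07 -0.01 -0.03]
```

View pics/s1.png

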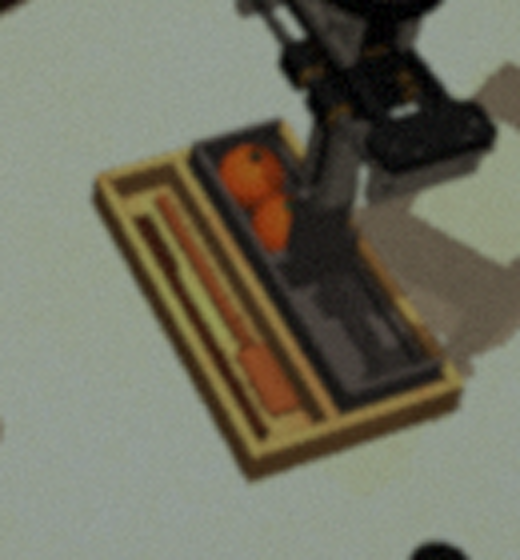

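```bash
for i in 1 2 3; do :; done; python3 -m pendant '[0,0,-0.1,0,0,0,0,0,-0.1,0,0,0,0,0,-0.1,0,0,0,0,0,0,0,0,0]' | grep -E "pos|force"
python3 -m pendant '[0,0,-0.1,0,0,0,0,0,-0.1,0,0,0,0,0,0,0,0,0]' | grep -E "pos|force"
```

```text
position: [0.4165, 0.2216, 0.0941]
contact_force: [-2.5, 0.2, 5.4]
position: [0.4166, 0.2217, 0.0941]
contact_force: [-6.1, -2.0, 19.0]
```

```bash
python3 -m pendant '[0,0,0.1,0,0,0,0,0,0,0,0,0,0,0,0,0,0,0,0,0,0,0,0,0,0,0,0,0,0,0,0,0,0,0,0,0]' 0.4
python3 -m pendant '[0,0,-0.5,0,0,0,0,0,-0.5,0,0,0,0,0,-0.5,0,0,0,0,0,-0.5,0,0,0,0,0,-0.6,0,0,0,0,0,0,0,0,0,0,0,0,0,0,0]'
python3 -m pendant '[0,0,0,0,0,0,0,0,0,0,0,0,0,0,0,0,0,0,0,0,0,0,0,0,0,0,0,0,0,0,0,0,0,0,0,0,0,0,0,0,0,0,0,0,0,0,0,0]' 0 60
python3 -m pendant '[0,0,0,0,0,0,0,0,0,0,0,0,0,0,0,0,0,0,0,0,0,0,0,0]'
```

```text
t: 5.78
position: [0.4169, 0.2217, 0.0921]
orientation: [-3.141, -0.0, 2.932]
contact_force: [-0.5, -0.2, -0.2]
width: 0.0374
t: 6.37
position: [0.4167, 0.2215, 0.0659]
orientation: [-3.141, -0.001, 2.932]
contact_force: [-0.1, 0.8, -0.2]
width: 0.0376
t: 7.03
position: [0.4171, 0.2217, 0.0667]
orientation: [3.141, 0.0, 2.932]
contact_force: [-0.0, 0.0, 1.3]
width: 0.0077
t: 7.37
position: [0.4171, 0.2217, 0.0667]
orientation: [3.141, 0.0, 2.932]
contact_force: [-0.0, -0.3, 3.9]
width: 0.0073
```

```bash
python3 -m pendant '[0,0,0.3,0,0,0,0,0,0.5,0,0,0,0,0,0.5,0,0,0,0,0,0.5,0,0,0,0,0,0.6,0,0,0,0,0,0.6,0,0,0,0,0,0.8,0,0,0,0,0,0.8,0,0,0,0,0,0,0,0,0]'
python3 -m pendant '[0,0,1,0,0,0,0,0,1.5,0,0,0,0,0,1.5,0,0,0,0,0,2,0,0,0,0,0,2,0,0,0,0,0,2,0,0,0,0,0,2,0,0,0,0,0,1.5,0,0,0,0,0,0.5,0,0,0,0,0,0,0,0,0]'
python3 -m pendant '[0.1,-0.7,0,0,0,-2,0.2,-1.5,0,0,0,-4,0.2,-1.5,0,0,0,-4,0.2,-1.5,0,0,0,-4,0.2,-1.5,0,0,0,-4,0.2,-1.5,0,0,0,-4,0.2,-1.5,0,0,0,-4,0.2,-1.5,0,0,0,-4,0.2,-1.5,0,0,0,-4,0.2,-1.5,0,0,0,-4]'
python3 -m pendant '[0.2,-1.5,0,0,0,-4,0.2,-1.5,0,0,0,-4,0.2,-1.5,0,0,0,-4,0.2,-1.5,0,0,0,-4,0.2,-1.5,0,0,0,-4,0.2,-1.5,0,0,0,-4,0.2,-1.5,0,0,0,-4,0.2,-1.5,0,0,0,-4,0.2,-1.5,0,0,0,-4,0.2,-1.5,0,0,0,-4]'
python3 -m pendant '[0.2,-1.5,0,0,0,-4,0.2,-1.5,0,0,0,-4,0.2,-1.5,0,0,0,-4,0.2,-1.5,0,0,0,-4,0.2,-1.5,0,0,0,-4,0.2,-1.5,0,0,0,-4,0.2,-1.5,0,0,0,-4,0.2,-1.5,0,0,0,-4,0.2,-1.3,0,0,0,-4,0,0,0,0,0,0]'
python3 - <<'E'
from h import *
a=grab_frame("scene");b=grab_frame("top");s=sense();print(s["position"].round(4),np.degrees(s["orientation"]).round(1),s["qpos"].round(2))
cv2.imwrite("pics/st2.png",np.vstack([a[60:330,100:480],b[100:300,70:450]])[...,::-1])
E
```

```text
t: 8.12
position: [0.4181, 0.2222, 0.1144]
orientation: [3.14, 0.003, 2.932]
contact_force: [-0.3, 1.0, -4.0]
width: 0.0077
t: 8.95
position: [0.4176, 0.2219, 0.2536]
orientation: [3.14, 0.002, 2.932]
contact_force: [-0.4, 0.0, -5.0]
width: 0.0074
t: 9.78
position: [0.4349, 0.0784, 0.2508]
orientation: [-3.139, -0.002, 2.264]
contact_force: [0.4, 0.5, -3.8]
width: 0.0076
t: 10.62
position: [0.4548, -0.0713, 0.2508]
orientation: [-3.138, -0.001, 1.565]
contact_force: [0.5, -0.0, -3.8]
width: 0.0072
t: 11.45
position: [0.4735, -0.2058, 0.2505]
orientation: [-3.14, 0.002, 0.938]
contact_force: [-0.0, 0.2, -3.1]
width: 0.0081
[ 0.473 -0.203  0.251] [-179.8   -0.    54. ] [-0.54  0.16  1.54  0.    1.44  0.09]
```

View pics/st2.png

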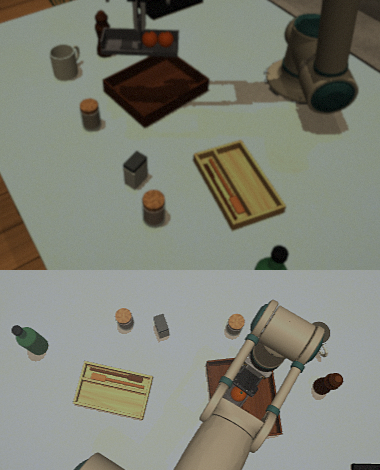

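```bash
python3 -m pendant '[-0.06,-0.25,-1.15,-3.24,2.35,0,-0.06,-0.25,-1.15,-3.24,2.35,0,-0.06,-0.25,-1.15,-3.24,2.35,0,-0.06,-0.25,-1.15,-3.24,2.35,0,-0.06,-0.25,-1.15,-3.24,2.35,0,-0.06,-0.25,-1.15,-3.24,2.35,0,-0.06,-0.25,-1.15,-3.24,2.35,0,-0.06,-0.25,-1.15,-3.24,2.35,0,-0.06,-0.25,-1.15,-3.24,2.35,0,-0.06,-0.25,-1.15,-3.24,2.35,0]'
python3 -m pendant '[0,0,0,-2.83,2.06,0,0,0,0,-2.83,2.06,0,0,0,0,-2.83,2.06,0,0,0,0,-2.83,2.06,0,0,0,0,-2.83,2.06,0,0,0,0,-2.83,2.06,0,0,0,0,-2.83,2.06,0,0,0,0,-2.83,2.06,0,0,0,0,-2.83,2.06,0,0,0,0,-2.83,2.06,0]'
python3 -m pendant '[0,0,0,0,0,0,0,0,0,0,0,0,0,0,0,0,0,0,0,0,0,0,0,0,0,0,0,0,0,0,0,0,0,0,0,0]'
python3 - <<'E'
from h import *
a=grab_frame("scene");b=grab_frame("top");s=sense();print(s["position"].round(4),rot().as_matrix()[:,2].round(2),s["qpos"].round(2))
cv2.imwrite("pics/st3.png",np.vstack([cv2.resize(a[60:230,130:370],(480,340)),cv2.resize(b[140:300,250:410],(480,480))[:250]])[...,::-1])
E
```

```text
t: 12.38
position: [0.4683, -0.2267, 0.1366]
orientation: [3.141, 0.699, 0.944]
contact_force: [-0.0, 0.0, -3.3]
width: 0.0078
t: 13.22
position: [0.4685, -0.227, 0.1365]
orientation: [-3.139, 1.309, 0.947]
contact_force: [-0.1, -1.2, -2.0]
width: 0.0077
t: 13.72
position: [0.468, -0.2284, 0.1382]
orientation: [3.136, 1.308, 0.937]
contact_force: [0.7, -0.2, -2.1]
width: 0.0075
[ 0.468  -0.2284  0.138 ] [-0.57 -0.78 -0.26] [ 0.01  0.78  1.6  -0.92  1.78  0.97]
```

View pics/st3.png

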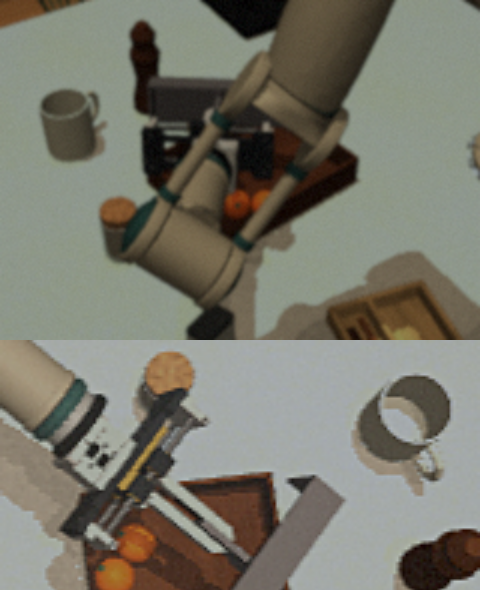

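Both mandarins are in the tray at (135,540) and (115,572) in the view, and the force dropped by about 1 N, which matches two mandarins. The bin goes back by reversing the moves.

```bash
python3 -m pendant '[0,0,1.15,2.83,-2.06,0,0,0,1.15,2.83,-2.06,0,0,0,1.15,2.83,-2.06,0,0,0,1.15,2.83,-2.06,0,0,0,1.15,2.83,-2.06,0,0,0,1.15,2.83,-2.06,0,0,0,1.15,2.83,-2.06,0,0,0,1.15,2.83,-2.06,0,0,0,1.15,2.83,-2.06,0,0,0,1.15,2.83,-2.06,0]' >/dev/null
python3 -m pendant '[0.06,0.25,0,3.24,-2.35,0,0.06,0.25,0,3.24,-2.35,0,0.06,0.25,0,3.24,-2.35,0,0.06,0.25,0,3.24,-2.35,0,0.06,0.25,0,3.24,-2.35,0,0.06,0.25,0,3.24,-2.35,0,0.06,0.25,0,3.24,-2.35,0,0.06,0.25,0,3.24,-2.35,0,0.06,0.25,0,3.24,-2.35,0,0.06,0.25,0,3.24,-2.35,0]' >/dev/null
python3 -m pendant '[-0.2,1.5,0,0,0,4,-0.2,1.5,0,0,0,4,-0.2,1.5,0,0,0,4,-0.2,1.5,0,0,0,4,-0.2,1.5,0,0,0,4,-0.2,1.5,0,0,0,4,-0.2,1.5,0,0,0,4,-0.2,1.5,0,0,0,4,-0.2,1.5,0,0,0,4,-0.2,1.5,0,0,0,4]' >/dev/null
python3 -m pendant '[-0.2,1.5,0,0,0,4,-0.2,1.5,0,0,0,4,-0.2,1.5,0,0,0,4,-0.2,1.5,0,0,0,4,-0.2,1.5,0,0,0,4,-0.2,1.5,0,0,0,4,-0.2,1.5,0,0,0,4,-0.2,1.5,0,0,0,4,-0.2,1.5,0,0,0,4,-0.2,1.5,0,0,0,4]' >/dev/null
python3 -m pendant '[-0.2,1.5,0,0,0,4,-0.2,1.5,0,0,0,4,-0.2,1.5,0,0,0,4,-0.2,1.5,0,0,0,4,-0.2,1.5,0,0,0,4,-0.2,1.5,0,0,0,4,-0.2,1.5,0,0,0,4,-0.2,1.3,0,0,0,4,-0.1,0.7,0,0,0,2,0,0,0,0,0,0]' 
python3 -m pendant '[0,0,-2,0,0,0,0,0,-2,0,0,0,0,0,-2,0,0,0,0,0,-2,0,0,0,0,0,-2,0,0,0,0,0,-2,0,0,0,0,0,-1,0,0,0,0,0,0,0,0,0,0,0,0,0,0,0,0,0,0,0,0,0]'
python3 - <<'E'
from h import *
c=camera_info("wrist");a=grab_frame("wrist");s=sense();print(s["position"].round(4),np.degrees(s["orientation"]).round(2));np.savez("w4.npz",**c)
b=grab_frame("scene")
cv2.imwrite("pics/w4.png",np.hstack([a[90:384,80:430],cv2.resize(b[150:320,230:420],(330,294))])[...,::-1])
E
```

```text
t: 17.98
position: [0.4158, 0.2219, 0.2523]
orientation: [-3.14, -0.001, 2.934]
contact_force: [0.7, -0.1, -2.3]
width: 0.0075
t: 18.82
position: [0.4177, 0.2214, 0.1234]
orientation: [3.141, 0.001, 2.931]
contact_force: [0.2, 0.5, -2.2]
width: 0.008
[0.4179 0.2215 0.1236] [1.7996e+02 1.0000e-01 1.6796e+02]
```

View pics/w4.png

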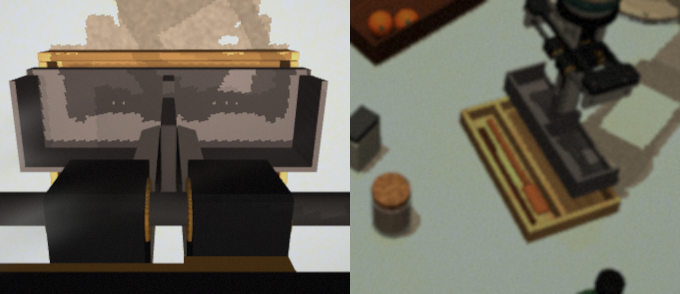

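```bash
python3 -m pendant '[0,0,-1,0,0,0,0,0,-1,0,0,0,0,0,-1,0,0,0,0,0,-0.3,0,0,0,0,0,-0.3,0,0,0,0,0,-0.3,0,0,0,0,0,0,0,0,0,0,0,0,0,0,0]'
python3 -m pendant '[0,0,-0.3,0,0,0,0,0,-0.3,0,0,0,0,0,-0.3,0,0,0,0,0,-0.3,0,0,0,0,0,0,0,0,0,0,0,0,0,0,0]'
```

```text
t: 19.58
position: [0.4173, 0.2218, 0.0838]
orientation: [3.141, 0.001, 2.932]
contact_force: [-0.6, 0.0, -1.9]
width: 0.0075
t: 20.08
position: [0.4169, 0.2216, 0.0712]
orientation: [-3.141, -0.0, 2.932]
contact_force: [0.1, 0.3, -1.6]
width: 0.0076
```

```bash
python3 -m pendant '[0,0,-0.1,0,0,0,0,0,-0.1,0,0,0,0,0,-0.1,0,0,0,0,0,-0.1,0,0,0,0,0,0,0,0,0]'
python3 -m pendant '[0,0,-0.1,0,0,0,0,0,0,0,0,0,0,0,0,0,0,0]'
```

```text
t: 20.5
position: [0.4169, 0.2216, 0.0673]
orientation: [-3.141, -0.0, 2.932]
contact_force: [0.5, -0.3, -2.2]
width: 0.0076
t: 20.75
position: [0.4171, 0.2218, 0.0667]
orientation: [3.141, 0.0, 2.932]
contact_force: [-1.4, 0.2, 0.1]
width: 0.0079
```

```bash
python3 -m pendant '[0,0,-0.1,0,0,0,0,0,-0.1,0,0,0,0,0,0,0,0,0]' | grep -E "pos|force"
python3 -m pendant '[0,0,0.1,0,0,0,0,0,0,0,0,0,0,0,0,0,0,0,0,0,0,0,0,0,0,0,0,0,0,0,0,0,0,0,0,0]' 1 
python3 -m pendant '[0,0,1,0,0,0,0,0,2,0,0,0,0,0,2.5,0,0,0,0,0,2.5,0,0,0,0,0,2.5,0,0,0,0,0,2.5,0,0,0,0,0,2.5,0,0,0,0,0,2.5,0,0,0,0,0,2,0,0,0,0,0,0,0,0,0]'
python3 -m pendant '[0,0,0,0,0,0]'
python3 - <<'E'
from h import *
c=camera_info("wrist");a=grab_frame("wrist");s=sense();print(s["position"].round(4));np.savez("w5.npz",**c)
C=np.array([.4168,.2219]);yaw=np.radians(-12)
R=np.array([[np.cos(yaw),-np.sin(yaw)],[np.sin(yaw),np.cos(yaw)]])
for x in(-.035,.035):
  for y in(-.106,.106):
    p=proj(c,[*(C+R@[x,y]),.019 if x<0 else .045]);cv2.circle(a,tuple(int(round(v)) for v in p),1,(0,255,0),-1)
cv2.imwrite("pics/w5.png",cv2.resize(a[110:260,130:370],(800,500),interpolation=2)[...,::-1])
E
```

```text
position: [0.4172, 0.2218, 0.0667]
contact_force: [-5.1, -1.9, 15.8]
t: 21.5
position: [0.417, 0.2217, 0.0652]
orientation: [-3.141, -0.0, 2.932]
contact_force: [-0.2, -0.3, -0.0]
width: 0.0441
t: 22.33
position: [0.4193, 0.2226, 0.2695]
orientation: [3.137, 0.007, 2.932]
contact_force: [1.0, 0.8, 0.2]
width: 0.094
t: 22.42
position: [0.4175, 0.2218, 0.266]
orientation: [3.141, 0.002, 2.932]
contact_force: [-0.7, -0.0, -1.0]
width: 0.0939
[0.4167 0.2215 0.2647]
```

View pics/w5.png

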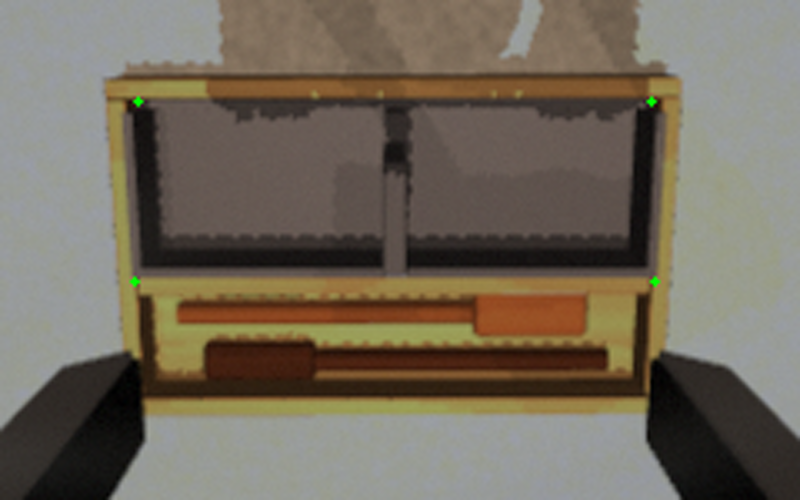

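The bin is home and empty: the green predicted corners lie on its rim. Next, the jars and tin.

```bash
python3 -m pendant '[1.5,-1,0.4,0,0,0,1.5,-1,0.4,0,0,0,1.5,-1,0.4,0,0,0,1.5,-1,0.4,0,0,0,1.5,-1,0.4,0,0,0,1.5,-1,0.4,0,0,0,1.5,-1,0.4,0,0,0,1.5,-1,0.4,0,0,0,0,0,0,0,0,0,0,0,0,0,0,0]'
python3 -m pendant '[0,0,0,0,0,0,0,0,0,0,0,0]' >/dev/null
python3 - <<'E'
from h import *
c=camera_info("wrist");a=grab_frame("wrist");s=sense();print(s["position"].round(4),(-c["R"].T@c["t"]).round(3));np.savez("w6.npz",**c)
cv2.imwrite("pics/w6.png",a[...,::-1])
m=mask(a,(5,70,80),(22,220,255))
for k in blobs(m,150)[:5]:
  (u,v),r=cv2.minEnclosingCircle(k);print(cv2.contourArea(k),round(u,1),round(v,1),round(r,1),ray(c,u,v,.084).round(4),np.linalg.norm(ray(c,u-r,v,.084)-ray(c,u+r,v,.084)).round(4))
E
```

```text
t: 23.3
position: [0.5365, 0.1414, 0.2953]
orientation: [-3.141, -0.004, 2.931]
contact_force: [-0.7, 0.5, -0.6]
width: 0.0939
[0.5359 0.1423 0.297 ] [0.469 0.156 0.477]
7060.5 282.5 114.5 85.3 [0.4757 0.1985 0.084 ] 0.2122
1019.0 253.8 22.3 62.9 [0.3663 0.1846 0.084 ] 0.1465
956.0 298.8 260.5 18.8 [0.6752 0.1849 0.084 ] 0.0525
393.5 469.5 133.5 21.7 [0.5474 0.4252 0.084 ] 0.0547
204.5 217.2 235.0 19.0 [0.6147 0.0822 0.084 ] 0.052
```

View pics/w6.png

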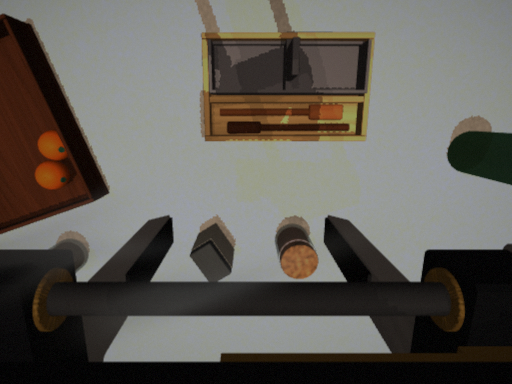

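```bash
python3 -m pendant '[1.07,0.33,-0.75,0,0,-6.9,1.07,0.33,-0.75,0,0,-6.9,1.07,0.33,-0.75,0,0,-6.9,1.07,0.33,-0.75,0,0,-6.9,1.07,0.33,-0.75,0,0,-6.9,1.07,0.33,-0.75,0,0,-6.9,1.07,0.33,-0.75,0,0,-6.9,1.07,0.33,-0.75,0,0,-6.9,1.07,0.33,-0.75,0,0,-6.9,1.07,0.33,-0.75,0,0,-6.9]' >/dev/null
python3 -m pendant '[1.07,0.33,-0.75,0,0,-7,1.07,0.33,-0.75,0,0,-7,1.07,0.33,-0.75,0,0,-7,0,0,0,0,0,0,0,0,0,0,0,0,0,0,0,0,0,0]'
python3 - <<'E'
from h import *
c=camera_info("wrist");a=grab_frame("wrist");s=sense();print(s["position"].round(4),np.degrees(s["orientation"]).round(2));np.savez("w7.npz",**c)
m=mask(a,(5,70,80),(22,220,255))
for k in blobs(m,100)[:4]:
  (u,v),r=cv2.minEnclosingCircle(k);print(cv2.contourArea(k),round(u,1),round(v,1),round(r,1),ray(c,u,v,.084).round(4),np.linalg.norm(ray(c,u-r,v,.084)-ray(c,u+r,v,.084)).round(4))
b=cv2.imread("pics/w6.png")[200:300,170:340]
cv2.imwrite("pics/w7.png",np.hstack([cv2.resize(a,(400,300))[...,::-1],cv2.resize(b,(400,300),interpolation=2)]))
E
```

```text
t: 24.85
position: [0.6753, 0.1849, 0.2004]
orientation: [-3.141, 0.0, 1.364]
contact_force: [-0.2, -0.4, 0.4]
width: 0.0939
[0.6754 0.1848 0.2008] [ 1.7998e+02 -1.0000e-02  7.8140e+01]
8895.5 190.4 164.3 86.0 [0.6251 0.2184 0.084 ] 0.1679
1751.0 83.0 181.0 86.1 [0.5171 0.224  0.084 ] 0.1701
1416.5 248.8 186.2 25.7 [0.6764 0.1852 0.084 ] 0.051
1026.5 53.6 180.8 102.1 [0.4887 0.23   0.084 ] 0.2015
```

View pics/w7.png

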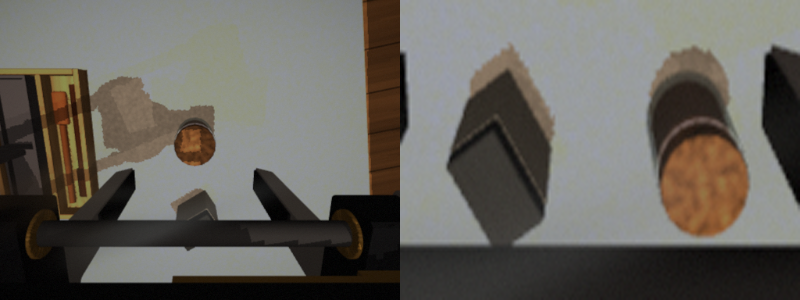

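```bash
python3 -m pendant '[0.05,0,-2.2,0,0,0,0,0,-2.2,0,0,0,0,0,-2.2,0,0,0,0,0,-2.2,0,0,0,0,0,-2.2,0,0,0,0,0,-2.2,0,0,0,0,0,-2.2,0,0,0,0,0,-0.3,0,0,0,0,0,0,0,0,0]'
python3 -m pendant '[0,0,0,0,0,0,0,0,0,0,0,0,0,0,0,0,0,0,0,0,0,0,0,0,0,0,0,0,0,0,0,0,0,0,0,0,0,0,0,0,0,0,0,0,0,0,0,0,0,0,0,0,0,0]' 0 30
python3 -m pendant '[0,0,0.5,0,0,0,0,0,1,0,0,0,0,0,2,0,0,0,0,0,2,0,0,0,0,0,2,0,0,0,0,0,2,0,0,0,0,0,2,0,0,0,0,0,2,0,0,0,0,0,0,0,0,0]'
```

```text
t: 25.65
position: [0.6753, 0.1844, 0.0423]
orientation: [-3.139, 0.001, 1.362]
contact_force: [0.2, -0.3, 0.1]
width: 0.0941
t: 26.4
position: [0.6765, 0.1847, 0.0435]
orientation: [3.142, -0.0, 1.361]
contact_force: [-1.4, -0.5, 4.1]
width: 0.0557
t: 27.15
position: [0.6793, 0.185, 0.1831]
orientation: [3.133, -0.003, 1.361]
contact_force: [1.7, 0.7, -2.3]
width: 0.0558
```

```bash
python3 -m pendant '[-1.5,0.6,0,0,0,0,-2.5,1.1,0,0,0,0,-2.7,1.15,0,0,0,0,-2.7,1.15,0,0,0,0,-2.7,1.15,0,0,0,0,-2.7,1.15,0,0,0,0,-2.7,1.15,0,0,0,0,-2.7,1.15,0,0,0,0,-2.5,1.1,0,0,0,0,-1.8,0.8,0,0,0,0]' >/dev/null
python3 -m pendant '[0,0,-1,0,0,0,0,0,-2,0,0,0,0,0,-2,0,0,0,0,0,-1.5,0,0,0,0,0,-0.5,0,0,0,0,0,0,0,0,0,0,0,0,0,0,0]'
python3 - <<'E'
from h import *
a=grab_frame("scene");b=grab_frame("wrist");s=sense();print(s["position"].round(4),np.degrees(s["orientation"]).round(2))
cv2.imwrite("pics/x8.png",np.hstack([cv2.resize(a[170:310,270:400],(450,480)),cv2.resize(b[60:384,0:400],(350,284))[:0] if 0 else cv2.resize(b,(350,480))])[...,::-1])
E
```

```text
t: 28.57
position: [0.4321, 0.2894, 0.1077]
orientation: [-3.142, 0.0, 1.361]
contact_force: [0.6, -0.5, -0.9]
width: 0.0552
[0.4327 0.2899 0.1087] [ 1.7991e+02 -6.0000e-02  7.7980e+01]
```

View pics/x8.png

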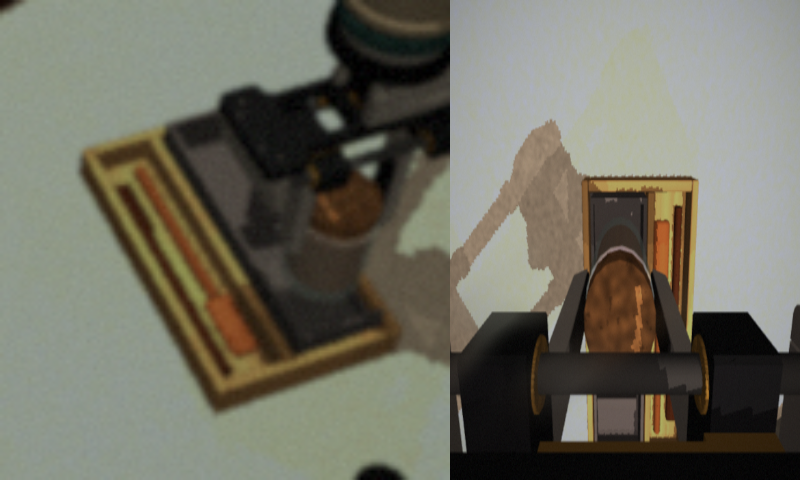

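```bash
python3 -m pendant '[-0.1,0.05,-0.5,0,0,0,0,0,-0.5,0,0,0,0,0,-0.5,0,0,0,0,0,-0.5,0,0,0,0,0,-0.5,0,0,0,0,0,-0.5,0,0,0,0,0,-0.5,0,0,0,0,0,-0.5,0,0,0,0,0,0,0,0,0,0,0,0,0,0,0]'
python3 -m pendant '[0,0,-0.4,0,0,0,0,0,-0.4,0,0,0,0,0,-0.3,0,0,0,0,0,-0.2,0,0,0,0,0,0,0,0,0,0,0,0,0,0,0]'
```

```text
t: 29.5
position: [0.4304, 0.29, 0.0676]
orientation: [-3.141, 0.001, 1.361]
contact_force: [-0.2, 0.2, -2.2]
width: 0.0556
t: 30.0
position: [0.4306, 0.2901, 0.0549]
orientation: [-3.141, 0.0, 1.361]
contact_force: [0.3, -0.1, -2.9]
width: 0.0555
```

```bash
python3 -m pendant '[0,0,-0.1,0,0,0,0,0,-0.1,0,0,0,0,0,0,0,0,0,0,0,0,0,0,0]' | grep -E "pos|force"
python3 -m pendant '[0,0,-0.1,0,0,0,0,0,0,0,0,0,0,0,0,0,0,0]'| grep -E "pos|force"
```

```text
position: [0.4306, 0.2901, 0.053]
contact_force: [-0.3, -0.2, -2.4]
position: [0.4308, 0.2902, 0.0525]
contact_force: [-0.2, -0.4, 2.3]
```

```bash
python3 -m pendant '[0,0,0,0,0,0,0,0,0,0,0,0,0,0,0,0,0,0,0,0,0,0,0,0,0,0,0,0,0,0]' 0.9
python3 -m pendant '[0,0,1,0,0,0,0,0,2,0,0,0,0,0,2,0,0,0,0,0,2,0,0,0,0,0,2,0,0,0,0,0,2,0,0,0,0,0,2,0,0,0,0,0,2,0,0,0,0,0,0,0,0,0]' 1
python3 - <<'E'
from h import *
c=dict(np.load("w6.npz"))
P=[ray(c,u,v,.084)[:2] for u,v in[(191.2,255),(210.4,239.3),(232.5,270.7),(212.5,282.7)]]
print(np.round(P,3).tolist(),np.mean(P,0))
for i in range(4):
  d=P[(i+1)%4]-P[i];print(np.linalg.norm(d).round(4),np.degrees(np.arctan2(d[1],d[0])).round(1))
E
```

```text
t: 31.0
position: [0.4307, 0.2901, 0.0519]
orientation: [3.141, -0.0, 1.361]
contact_force: [0.4, -0.8, -0.6]
width: 0.0836
t: 31.75
position: [0.433, 0.2913, 0.2067]
orientation: [3.135, -0.006, 1.361]
contact_force: [0.5, 0.6, 0.2]
width: 0.094
[[0.636, 0.04], [0.619, 0.072], [0.671, 0.091], [0.684, 0.059]] [0.65249317 0.06534674]
0.036 118.6
0.0559 20.2
0.0343 -68.7
0.0514 -158.3
```

```bash
python3 -m pendant '[2.2,-2.24,0.5,0,0,3.4,2.2,-2.24,0.5,0,0,3.4,2.2,-2.24,0.5,0,0,3.4,2.2,-2.24,0.5,0,0,3.4,2.2,-2.24,0.5,0,0,3.4,2.2,-2.24,0.5,0,0,3.4,2.2,-2.24,0,0,0,3.4,2.2,-2.24,0,0,0,3.4,2.2,-2.24,0,0,0,3.4,2.2,-2.24,0,0,0,3.4]' >/dev/null
python3 -m pendant '[0,0,0,0,0,0,0,0,0,0,0,0,0,0,0,0,0,0,0,0,0,0,0,0]'
python3 - <<'E'
from h import *
c=camera_info("wrist");a=grab_frame("wrist");s=sense();print(s["position"].round(4),np.degrees(s["orientation"]).round(2));np.savez("w9.npz",**c)
yaw=np.radians(22);R=np.array([[np.cos(yaw),-np.sin(yaw)],[np.sin(yaw),np.cos(yaw)]])
Q=np.array([proj(c,[*(np.array([.652,.066])+R@[x,y]),.084]) for x,y in[(.0275,.0175),(-.0275,.0175),(-.0275,-.0175),(.0275,-.0175)]]);print(Q.round(1).tolist())
u,v=Q.mean(0).astype(int);x0,y0=max(u-60,0),max(v-45,0);z=cv2.resize(a[y0:y0+90,x0:x0+120],None,fx=6,fy=6,interpolation=2)
print(x0,y0)
for p in Q: cv2.circle(z,tuple(int(t) for t in (p-[x0,y0])*6+3),3,(0,255,0),-1)
cv2.imwrite("pics/w9.png",z[...,::-1]);cv2.imwrite("pics/w9f.png",a[...,::-1])
E
```

```text
t: 32.92
position: [0.6496, 0.0671, 0.2317]
orientation: [-3.141, -0.001, 1.955]
contact_force: [0.1, 0.1, -0.1]
width: 0.0938
[0.6496 0.0672 0.232 ] [-1.7998e+02 -3.0000e-02  1.1205e+02]
[[275.1, 166.2], [224.3, 166.2], [224.8, 197.5], [274.4, 197.5]]
189 136
```

View pics/w9.png

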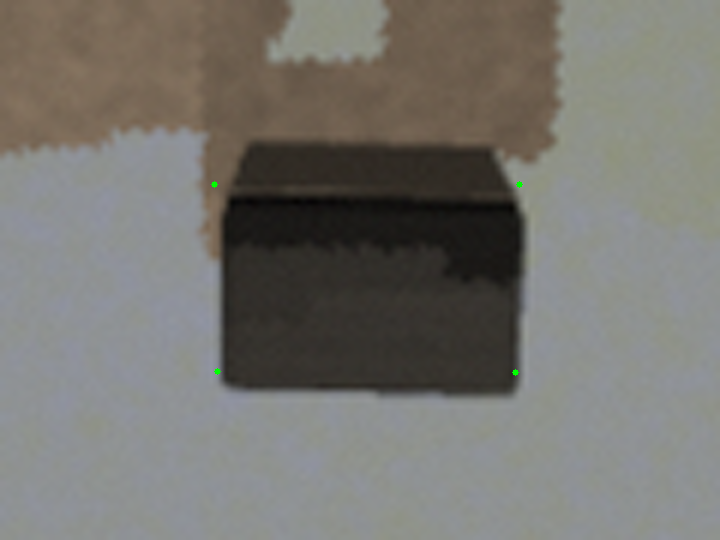

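Run:
```python
from h import *
c=dict(np.load("w9.npz"))
P=[ray(c,189+(x-3)/6,136+(y-3)/6,.084)[:2] for x,y in[(522,201),(225,195),(222,388),(518,393)]]
print(np.round(P,4).tolist(),np.mean(P,0).round(4))
for i in range(4):
  d=P[(i+1)%4]-P[i];print(np.linalg.norm(d).round(4),np.degrees(np.arctan2(d[1],d[0])).round(1))
```

```text
[[0.6725, 0.0899], [0.6224, 0.0708], [0.6349, 0.0369], [0.686, 0.0566]] [0.654  0.0635]
0.0536 -159.1
0.0361 -69.8
0.0548 21.1
0.036 112.1
```

```bash
python3 -m pendant '[0.43,-0.37,-2.2,0,0,-1,0,0,-2.2,0,0,0,0,0,-2.2,0,0,0,0,0,-2.2,0,0,0,0,0,-2.2,0,0,0,0,0,-2.2,0,0,0,0,0,-2.2,0,0,0,0,0,-2.2,0,0,0,0,0,-1.3,0,0,0,0,0,0,0,0,0]'
python3 -m pendant '[0,0,0,0,0,0,0,0,0,0,0,0,0,0,0,0,0,0,0,0,0,0,0,0,0,0,0,0,0,0,0,0,0,0,0,0,0,0,0,0,0,0,0,0,0,0,0,0,0,0,0,0,0,0]' 0 30
python3 -m pendant '[0,0,0.5,0,0,0,0,0,1,0,0,0,0,0,2,0,0,0,0,0,2,0,0,0,0,0,2,0,0,0,0,0,2,0,0,0,0,0,2,0,0,0,0,0,2,0,0,0,0,0,0,0,0,0]'
python3 -m pendant '[0,0,0,0,0,0]'
```

```text
t: 33.8
position: [0.6517, 0.0635, 0.0401]
orientation: [-3.136, -0.002, 1.938]
contact_force: [-0.3, -0.7, 0.1]
width: 0.0939
t: 34.55
position: [0.655, 0.0622, 0.0436]
orientation: [3.141, 0.0, 1.937]
contact_force: [-0.9, -0.4, 5.1]
width: 0.0559
t: 35.3
position: [0.6577, 0.0625, 0.183]
orientation: [3.133, 0.003, 1.937]
contact_force: [0.2, 0.6, -0.9]
width: 0.0556
t: 35.38
position: [0.6556, 0.0625, 0.1791]
orientation: [3.139, 0.001, 1.937]
contact_force: [-0.2, 0.3, -2.0]
width: 0.0557
```

```bash
python3 -m pendant '[-1.6,0.5,0,0,0,-2,-2.6,0.8,0,0,0,-3.5,-2.8,0.85,0,0,0,-3.5,-2.8,0.85,0,0,0,-3.5,-2.8,0.85,0,0,0,-3.5,-2.8,0.85,0,0,0,-3.5,-2.8,0.85,0,0,0,-3.5,-2.8,0.85,0,0,0,-3.5,-2.6,0.8,0,0,0,-3.5,-2.0,0.6,0,0,0,-3]' >/dev/null
python3 -m pendant '[0,0,-1,0,0,0,0,0,-2,0,0,0,0,0,-2,0,0,0,0,0,-1.5,0,0,0,0,0,-0.5,0,0,0,0,0,0,0,0,0,0,0,0,0,0,0,0,0,0,0,0,0]'
python3 - <<'E'
from h import *
c=camera_info("wrist");b=grab_frame("wrist");s=sense();print(s["position"].round(4),np.degrees(s["orientation"]).round(2),s["contact_force"]);np.savez("w10.npz",**c)
cv2.imwrite("pics/w10.png",cv2.resize(b[120:384,120:400],(800,600))[...,::-1])
E
```

```text
t: 36.88
position: [0.3995, 0.1405, 0.1085]
orientation: [3.141, -0.0, 1.361]
contact_force: [-0.6, -0.3, -0.8]
width: 0.0558
[0.3997 0.1405 0.1087] [ 1.7991e+02 -3.0000e-02  7.7990e+01] [-0.026025    0.3432334  -1.37446307]
```

View pics/w10.png

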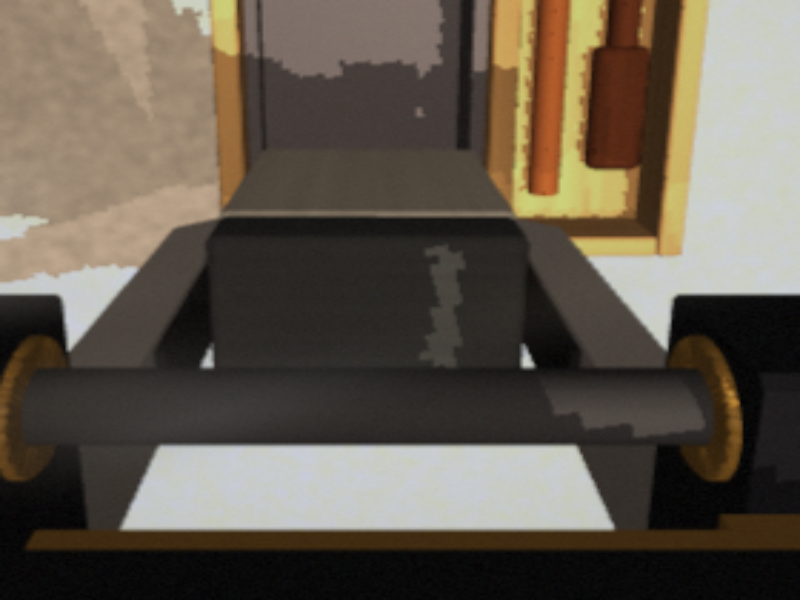

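Run:
```python
from h import *
c=dict(np.load("w10.npz"));yaw=np.radians(-12);R=np.array([[np.cos(yaw),-np.sin(yaw)],[np.sin(yaw),np.cos(yaw)]]);C=np.array([.4168,.2219])
for y in(214,220):
  for x in (215,370,525):
    p=ray(c,120+x*.35,120+y*.44,.149)[:2];print(y,x,(R.T@(p-C)).round(4))
print(R.T@(np.array([.3996,.1405])-C))
```

```text
214 215 [-0.0252 -0.0606]
214 370 [ 0.0007 -0.0606]
214 525 [ 0.0267 -0.0606]
220 215 [-0.0253 -0.0619]
220 370 [ 0.0007 -0.0619]
220 525 [ 0.0268 -0.0619]
[ 9.98728999e-05 -8.31972958e-02]
```

```bash
python3 -m pendant '[-0.04,-0.2,-0.5,0,0,0,0,0,-0.5,0,0,0,0,0,-0.5,0,0,0,0,0,-0.3,0,0,0,0,0,-0.3,0,0,0,0,0,-0.3,0,0,0,0,0,0,0,0,0]' | grep -E "pos|force"
python3 -m pendant '[0,0,-0.3,0,0,0,0,0,-0.3,0,0,0,0,0,-0.3,0,0,0,0,0,-0.3,0,0,0,0,0,-0.3,0,0,0,0,0,0,0,0,0]'| grep -E "pos|force"
python3 -m pendant '[0,0,-0.3,0,0,0,0,0,-0.3,0,0,0,0,0,-0.3,0,0,0,0,0,-0.2,0,0,0,0,0,-0.2,0,0,0,0,0,-0.2,0,0,0,0,0,0,0,0,0]'| grep -E "pos|force"
```

```text
position: [0.399, 0.1405, 0.0861]
contact_force: [-3.7, 5.3, 19.2]
position: [0.3995, 0.143, 0.0726]
contact_force: [-6.3, 12.7, 29.9]
position: [0.3994, 0.1426, 0.0572]
contact_force: [-7.5, 12.7, 27.2]
```

```bash
python3 -m pendant '[0,0,0.6,0,0,0,0,0,0.6,0,0,0,0,0,0.6,0,0,0,0,0,0.8,0,0,0,0,0,0.8,0,0,0,0,0,0.8,0,0,0,0,0,0.9,0,0,0,0,0,0,0,0,0,0,0,0,0,0,0]'
python3 - <<'E'
from h import *
c=camera_info("wrist");b=grab_frame("wrist");s=sense();print(s["position"].round(4),np.degrees(s["orientation"]).round(2),s["contact_force"]);np.savez("w11.npz",**c)
a=grab_frame("scene")
cv2.imwrite("pics/w11.png",np.hstack([cv2.resize(b[120:384,120:400],(400,300)),cv2.resize(a[180:280,300:400],(400,300),interpolation=2)])[...,::-1])
E
```

```text
t: 39.35
position: [0.399, 0.1384, 0.1056]
orientation: [3.14, -0.0, 1.361]
contact_force: [-0.3, 0.2, -1.3]
width: 0.0559
[0.3986 0.1384 0.1051] [ 1.7998e+02 -1.0000e-02  7.7990e+01] [ 0.92455322  0.24063039 -0.37484423]
```

View pics/w11.png

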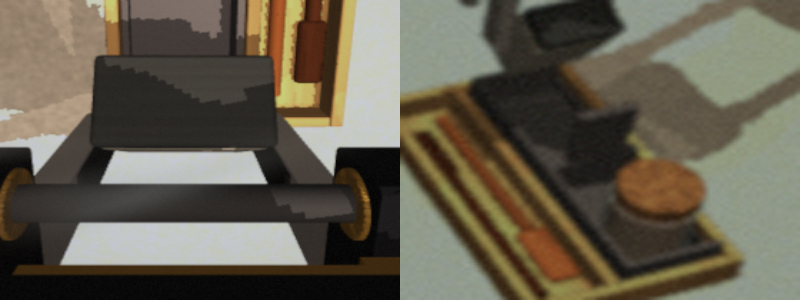

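```bash
python3 -m pendant '[0,0,2,0,0,0,0,0,2.5,0,0,0,0.5,0,2.5,0,0,0,2,-0.8,0,0,0,0,3,-1.1,0,0,0,0,3,-1.1,0,0,0,0,3,-1.1,0,0,0,0,3,-1.1,0,0,0,0,3,-1.1,0,0,0,0,2.5,-0.9,0,0,0,0]' >/dev/null
python3 -m pendant '[2,-0.8,-1,0,0,0,0,0,-2,0,0,0,0,0,-2,0,0,0,0,0,-2,0,0,0,0,0,-2,0,0,0,0,0,-1.5,0,0,0,0,0,-0.5,0,0,0,0,0,0,0,0,0,0,0,0,0,0,0]' - 15
python3 - <<'E'
from h import *
a=grab_frame("wrist");c=camera_info("wrist");np.savez("w12.npz",**c);cv2.imwrite("pics/w12.png",a[...,::-1])
a=grab_frame("scene");cv2.imwrite("pics/s12.png",a[...,::-1])
# apparent tin in scene
s=sense();print(proj(camera_info("scene"),s["position"]))
E
```

```text
t: 41.03
position: [0.6187, 0.0584, 0.0649]
orientation: [-3.141, 0.0, 1.361]
contact_force: [-0.1, -0.6, -1.1]
width: 0.0563
[245.93729861 217.95410476]
```

```bash
python3 -m pendant '[0,0,-0.5,0,0,0,0,0,-0.5,0,0,0,0,0,-0.5,0,0,0,0,0,0,0,0,0]'| grep -E "pos|force"
python3 -m pendant '[0,0,-0.3,0,0,0,0,0,-0.3,0,0,0,0,0,0,0,0,0]'| grep -E "pos|force"
python3 -m pendant '[0,0,-0.3,0,0,0,0,0,-0.3,0,0,0,0,0,0,0,0,0]' - 8| grep -E "pos|force"
```

```text
position: [0.6176, 0.0584, 0.0489]
contact_force: [-0.5, -0.2, -1.2]
position: [0.6181, 0.0584, 0.0433]
contact_force: [-0.7, 0.5, -1.2]
position: [0.6181, 0.0584, 0.0373]
contact_force: [0.1, -0.4, -2.3]
```

```bash
for i in 1; do python3 -m pendant '[0,0,-0.25,0,0,0,0,0,-0.25,0,0,0,0,0,0,0,0,0]' - 6| grep -E "pos|force"
python3 -m pendant '[0,0,-0.25,0,0,0,0,0,-0.25,0,0,0,0,0,0,0,0,0]'| grep -E "pos|force"
python3 -m pendant '[0,0,-0.25,0,0,0,0,0,-0.25,0,0,0,0,0,0,0,0,0]'| grep -E "pos|force"; done
```

```text
position: [0.6181, 0.0584, 0.0324]
contact_force: [-0.2, 0.7, -0.8]
position: [0.6188, 0.0584, 0.028]
contact_force: [-0.1, -0.7, -0.7]
position: [0.6188, 0.0582, 0.0241]
contact_force: [-1.4, -0.1, 5.2]
```

```bash
python3 -m pendant '[0,0,-0.15,0,0,0,0,0,-0.15,0,0,0,0,0,0,0,0,0,0,0,0,0,0,0]' - 3| grep -E "pos|force"
python3 -m pendant '[0,0,-0.2,0,0,0,0,0,-0.2,0,0,0,0,0,0,0,0,0,0,0,0,0,0,0]' - 3| grep -E "pos|force"
python3 - <<'E'
from h import *
c=camera_info("wrist");a=grab_frame("wrist");np.savez("w13.npz",**c);cv2.imwrite("pics/w13.png",a[...,::-1])
g=cv2.cvtColor(a,cv2.COLOR_RGB2GRAY)
print(g[100:270:3,250].tolist())
E
```

```text
position: [0.6188, 0.0583, 0.0204]
contact_force: [-1.1, -0.2, 5.4]
position: [0.6188, 0.0584, 0.0158]
contact_force: [-0.3, 0.3, 4.0]
[177, 177, 176, 177, 178, 176, 176, 176, 177, 177, 178, 178, 180, 180, 179, 180, 179, 178, 178, 179, 120, 120, 123, 121, 116, 115, 116, 117, 124, 81, 50, 58, 58, 57, 56, 54, 33, 34, 36, 37, 36, 36, 37, 35, 36, 36, 33, 33, 36, 36, 33, 35, 36, 37, 38, 43, 40]
```

```bash
python3 -m pendant '[0,0,0,0,0,0,0,0,0,0,0,0,0,0,0,0,0,0,0,0,0,0,0,0,0,0,0,0,0,0,0,0,0,0,0,0,0,0,0,0,0,0]' 1 20| grep -E "pos|width"
python3 -m pendant '[0,0,1.5,0,0,0,0,0,2,0,0,0,0,0,2.5,0,0,0,0,0,2.5,0,0,0,0,0,2.5,0,0,0,0,0,2.5,0,0,0,0,0,2.5,0,0,0,0,0,2.5,0,0,0,0,0,2.5,0,0,0,0,0,0.5,0,0,0]' >/dev/null
python3 -m pendant '[0,0,0,0,0,0,0,0,0,0,0,0,0,0,0,0,0,0]'
python3 - <<'E'
from h import *
c=camera_info("wrist");a=grab_frame("wrist");np.savez("w14.npz",**c);cv2.imwrite("pics/w14.png",a[...,::-1])
s=sense();print(s["position"].round(4))
u,v=proj(c,[*s["position"][:2],.084]);print(u,v)
g=cv2.cvtColor(a,cv2.COLOR_RGB2GRAY);u,v=int(u),int(v)
print("col",v-45,g[v-45:v+45,u].tolist());print("row",u-50,g[v,u-50:u+50].tolist())
m=(g<75).astype(np.uint8)*255;m[v+60:]=0
for k in blobs(m,300)[:4]:
  r=cv2.minAreaRect(k);print(cv2.contourArea(k),np.round(r[0],1),np.round(r[1],1),r[2],cv2.boundingRect(k))
E
```

```text
position: [0.6185, 0.0584, 0.0159]
width: 0.0937
t: 45.1
position: [0.6174, 0.0584, 0.2289]
orientation: [-3.138, 0.001, 1.361]
contact_force: [-0.3, -1.1, -0.3]
width: 0.0938
[0.6174 0.0584 0.2288]
248.26287931539335 180.8536090256776
col 135 [95, 95, 98, 99, 98, 97, 98, 99, 98, 98, 99, 96, 102, 111, 117, 119, 112, 99, 93, 90, 91, 93, 94, 95, 96, 88, 62, 45, 45, 48, 47, 48, 46, 46, 56, 37, 12, 29, 48, 56, 54, 53, 51, 53, 55, 53, 53, 55, 54, 53, 52, 56, 41, 31, 28, 30, 28, 30, 29, 30, 27, 30, 41, 46, 49, 50, 52, 48, 116, 148, 148, 149, 146, 149, 148, 148, 148, 149, 147, 149, 148, 150, 149, 147, 147, 149, 148, 147, 146, 148]
row 198 [108, 105, 108, 106, 108, 107, 109, 111, 113, 114, 112, 111, 111, 119, 133, 135, 137, 140, 144, 129, 110, 110, 110, 109, 107, 108, 96, 53, 26, 31, 30, 36, 48, 52, 52, 53, 52, 55, 56, 53, 54, 53, 54, 53, 53, 51, 51, 55, 51, 54, 53, 52, 52, 46, 28, 32, 32, 30, 28, 29, 29, 28, 31, 31, 30, 31, 28, 31, 28, 30, 30, 32, 32, 29, 30, 31, 29, 87, 145, 148, 148, 150, 148, 148, 147, 148, 150, 146, 148, 148, 147, 148, 145, 145, 147, 146, 148, 148, 147, 147]
16187.5 [75.5 85. ] [170. 151.] 90.0 (0, 0, 152, 171)
2536.5 [504.5 119.5] [239.  13.] 90.0 (498, 0, 14, 240)
1951.5 [250.  181.5] [41. 50.] 90.0 (225, 161, 51, 42)
657.0 [151.  227.5] [23. 42.] 90.0 (130, 216, 43, 24)
```

Run:
```python
from h import *
c=dict(np.load("w14.npz"));g=cv2.cvtColor(cv2.imread("pics/w14.png"),cv2.COLOR_BGR2GRAY)
for u in (230,240,250,260,270):
  b=[v for v in range(190,215) if g[v,u]>80][0]
  t=[v for v in range(164,180)][np.argmin(g[164:180,u])]
  print(u,t,b,ray(c,u,t+.5,.084)[:2].round(4),ray(c,u,b-.5,.084)[:2].round(4),np.linalg.norm(ray(c,u,t+.5,.084)-ray(c,u,b-.5,.084)).round(4))
for v in(176,186,196):
  r=np.where(g[v,215:285]<75)[0]+215;print(v,r[0],r[-1],ray(c,r[0]-.5,v,.084)[:2].round(4),ray(c,r[-1]+.5,v,.084)[:2].round(4),np.linalg.norm(ray(c,r[0]-.5,v,.084)-ray(c,r[-1]+.5,v,.084)).round(4))
```

```text
230 171 203 [0.6003 0.0725] [0.5927 0.0387] 0.0347
240 171 203 [0.6108 0.0703] [0.6034 0.0364] 0.0347
250 171 203 [0.6214 0.0681] [0.6142 0.0342] 0.0347
260 171 203 [0.6319 0.0658] [0.625  0.0319] 0.0347
270 171 203 [0.6424 0.0636] [0.6358 0.0296] 0.0347
176 225 275 [0.5934 0.0689] [0.6473 0.0575] 0.0551
186 225 274 [0.5909 0.0582] [0.6442 0.0469] 0.0544
196 226 274 [0.5895 0.047 ] [0.642  0.0358] 0.0537
```

```bash
python3 -m pendant '[0,-0.65,-2,0,0,0,0,0,-2,0,0,0,0,0,-2,0,0,0,0,0,-2,0,0,0,0,0,-2,0,0,0,0,0,-2,0,0,0,0,0,-2,0,0,0,0,0,-2,0,0,0,0,0,-2,0,0,0,0,0,-0.6,0,0,0]' >/dev/null
python3 -m pendant '[0,0,0,0,0,0,0,0,0,0,0,0,0,0,0,0,0,0,0,0,0,0,0,0,0,0,0,0,0,0,0,0,0,0,0,0,0,0,0,0,0,0,0,0,0,0,0,0,0,0,0,0,0,0]' 0 40
python3 -m pendant '[0,0,0.5,0,0,0,0,0,1,0,0,0,0,0,2,0,0,0,0,0,2,0,0,0,0,0,2,0,0,0,0,0,2,0,0,0,0,0,2,0,0,0,0,0,2,0,0,0,0,0,0,0,0,0]'
python3 -m pendant '[0,0,0,0,0,0,0,0,0,0,0,0]'
```

```text
t: 46.73
position: [0.6185, 0.052, 0.0459]
orientation: [3.141, -0.0, 1.361]
contact_force: [-2.3, 0.3, 5.4]
width: 0.0561
t: 47.48
position: [0.6214, 0.0518, 0.1849]
orientation: [3.133, -0.002, 1.361]
contact_force: [1.2, 0.3, -1.4]
width: 0.0558
t: 47.65
position: [0.6178, 0.0519, 0.179]
orientation: [-3.14, 0.0, 1.361]
contact_force: [0.2, 0.8, -1.8]
width: 0.0556
```

```bash
python3 -m pendant '[-1.4,0.6,0,0,0,0,-2.2,1,0,0,0,0,-2.4,1.06,0,0,0,0,-2.4,1.06,0,0,0,0,-2.4,1.06,0,0,0,0,-2.4,1.06,0,0,0,0,-2.4,1.06,0,0,0,0,-2.4,1.06,0,0,0,0,-2.2,1,0,0,0,0,-1.5,0.6,0,0,0,0]' >/dev/null
python3 -m pendant '[0,0,-1,0,0,0,0,0,-2,0,0,0,0,0,-2,0,0,0,0,0,-1.5,0,0,0,0,0,-0.5,0,0,0,0,0,0,0,0,0,0,0,0,0,0,0,0,0,0,0,0,0]'
```

```text
t: 49.15
position: [0.4024, 0.1476, 0.1106]
orientation: [3.14, -0.0, 1.361]
contact_force: [-0.1, -0.4, -1.0]
width: 0.0553
```

```bash
python3 -m pendant '[-0.1,0,-0.5,0,0,0,0,0,-0.5,0,0,0,0,0,-0.4,0,0,0,0,0,-0.3,0,0,0,0,0,-0.3,0,0,0,0,0,-0.3,0,0,0,0,0,0,0,0,0]' | grep -E "pos|force"
```

```text
position: [0.4001, 0.1474, 0.0864]
contact_force: [-0.4, -0.0, -0.9]
```

```bash
python3 -m pendant '[0.05,0,-0.3,0,0,0,0,0,-0.3,0,0,0,0,0,-0.3,0,0,0,0,0,0,0,0,0]' | grep -E "pos|force"
```

```text
position: [0.4006, 0.1474, 0.0774]
contact_force: [0.4, 0.7, -0.9]
```

```bash
python3 -m pendant '[0,0,-0.4,0,0,0,0,0,-0.4,0,0,0,0,0,-0.4,0,0,0,0,0,-0.4,0,0,0,0,0,0,0,0,0,0,0,0,0,0,0]' | grep -E "pos|force"
```

```text
position: [0.4007, 0.1474, 0.0616]
contact_force: [1.5, 0.6, -1.1]
```

```bash
python3 -m pendant '[-0.04,-0.2,0,0,0,0,-0.04,-0.2,0,0,0,0,0,0,0,0,0,0,0,0,0,0,0,0]' | grep -E "pos|force"
python3 -m pendant '[-0.02,-0.1,0,0,0,0,0,0,0,0,0,0,0,0,0,0,0,0]' | grep -E "pos|force"
```

```text
position: [0.4003, 0.1434, 0.0622]
contact_force: [-0.7, -1.2, -1.1]
position: [0.4, 0.1425, 0.062]
contact_force: [-0.5, -0.1, -2.7]
```

```bash
python3 -m pendant '[-0.02,-0.1,0,0,0,0,0,0,0,0,0,0,0,0,0,0,0,0]' | grep -E "pos|force"
```

```text
position: [0.3998, 0.1415, 0.062]
contact_force: [1.2, 0.4, -1.8]
```

```bash
python3 -m pendant '[0,0,-0.2,0,0,0,0,0,-0.2,0,0,0,0,0,-0.1,0,0,0,0,0,-0.1,0,0,0,0,0,0,0,0,0,0,0,0,0,0,0]' | grep -E "pos|force"
python3 -m pendant '[0,0,-0.1,0,0,0,0,0,0,0,0,0,0,0,0,0,0,0]' | grep -E "pos|force"
```

```text
position: [0.3998, 0.1415, 0.0559]
contact_force: [-0.6, 0.4, -2.4]
position: [0.3998, 0.1415, 0.055]
contact_force: [0.3, -0.5, -1.7]
```

```bash
python3 -m pendant '[0,0,-0.1,0,0,0,0,0,0,0,0,0,0,0,0,0,0,0]' | grep -E "pos|force"
python3 -m pendant '[0,0,0,0,0,0,0,0,0,0,0,0,0,0,0,0,0,0,0,0,0,0,0,0,0,0,0,0,0,0]' 0.8 |grep width
python3 -m pendant '[0,0,1,0,0,0,0,0,2,0,0,0,0,0,2,0,0,0,0,0,2,0,0,0,0,0,2,0,0,0,0,0,2,0,0,0,0,0,2,0,0,0,0,0,2,0,0,0,0,0,0,0,0,0]' 1
python3 -m pendant '[0,0,0,0,0,0,0,0,0,0,0,0]' >/dev/null
python3 - <<'E'
from h import *
c=camera_info("top");a=grab_frame("top");cv2.imwrite("pics/t15.png",a[...,::-1])
m=mask(a,(5,70,90),(20,200,255));m[:100]=0
for k in blobs(m,30):
  (u,v),r=cv2.minEnclosingCircle(k)
  if r<9: print("cork",round(u,1),round(v,1),round(r,1),ray(c,u,v,.084).round(3))
m=mask(a,(0,100,30),(12,255,125));k=blobs(m,1500)[0];r=cv2.minAreaRect(k);print("tray",ray(c,*r[0],.05).round(3),cv2.contourArea(k))
E
```

```text
position: [0.3999, 0.1415, 0.0548]
contact_force: [-1.2, -0.3, 7.2]
width: 0.0753
t: 53.57
position: [0.4024, 0.142, 0.2074]
orientation: [3.134, -0.003, 1.361]
contact_force: [0.8, 0.2, 0.6]
width: 0.0939
cork 306.0 162.4 8.1 [ 0.625 -0.18   0.084]
tray [ 0.417 -0.206  0.05 ] 4576.5
```

```bash
python3 -m pendant '[1.87,-2.68,0.2,0,0,0,1.87,-2.68,0.2,0,0,0,1.87,-2.68,0.2,0,0,0,1.87,-2.68,0.2,0,0,0,1.87,-2.68,0.2,0,0,0,1.87,-2.68,0.2,0,0,0,1.87,-2.68,0,0,0,0,1.87,-2.68,0,0,0,0,1.87,-2.68,0,0,0,0,1.87,-2.68,0,0,0,0]' >/dev/null
python3 -m pendant '[1.87,-2.68,0,0,0,0,1.87,-2.68,0,0,0,0,0,0,0,0,0,0,0,0,0,0,0,0,0,0,0,0,0,0,0,0,0,0,0,0]'
python3 - <<'E'
from h import *
c=camera_info("wrist");a=grab_frame("wrist");s=sense();print(s["position"].round(4),np.degrees(s["orientation"]).round(2));np.savez("w16.npz",**c);cv2.imwrite("pics/w16.png",a[...,::-1])
m=mask(a,(5,70,80),(22,220,255))
for k in blobs(m,100)[:6]:
  (u,v),r=cv2.minEnclosingCircle(k);print(cv2.contourArea(k),round(u,1),round(v,1),round(r,1),ray(c,u,v,.084).round(4),np.linalg.norm(ray(c,u-r,v,.084)-ray(c,u+r,v,.084)).round(4))
E
```

```text
t: 55.12
position: [0.6232, -0.1788, 0.2152]
orientation: [-3.14, -0.001, 1.362]
contact_force: [-0.8, 0.5, -0.1]
width: 0.094
[ 0.6234 -0.1788  0.2157] [-1.7993e+02 -3.0000e-02  7.8050e+01]
4340.0 98.4 122.0 107.8 [ 0.4908 -0.0868  0.084 ] 0.214
2701.0 221.0 142.0 52.2 [ 0.6055 -0.1311  0.084 ] 0.1052
1713.0 250.7 183.6 24.9 [ 0.6259 -0.1793  0.084 ] 0.0518
374.5 124.0 226.0 30.9 [ 0.4829 -0.1968  0.084 ] 0.0665
277.5 265.5 334.5 23.5 [ 0.6057 -0.3614  0.084 ] 0.0555
164.5 108.5 204.5 31.9 [ 0.4741 -0.1703  0.084 ] 0.0676
```

```bash
python3 -m pendant '[0.25,-0.05,-2,0,0,0,0,0,-2,0,0,0,0,0,-2,0,0,0,0,0,-2,0,0,0,0,0,-2,0,0,0,0,0,-2,0,0,0,0,0,-2,0,0,0,0,0,-2,0,0,0,0,0,-1.2,0,0,0,0,0,0,0,0,0]' |grep -E "pos|force"
python3 -m pendant '[0,0,0,0,0,0,0,0,0,0,0,0,0,0,0,0,0,0,0,0,0,0,0,0,0,0,0,0,0,0,0,0,0,0,0,0,0,0,0,0,0,0,0,0,0,0,0,0,0,0,0,0,0,0]' 0 30
python3 -m pendant '[0,0,0.5,0,0,0,0,0,1,0,0,0,0,0,2,0,0,0,0,0,2,0,0,0,0,0,2,0,0,0,0,0,2,0,0,0,0,0,2,0,0,0,0,0,2,0,0,0,0,0,0,0,0,0,0,0,0,0,0,0]'
```

```text
position: [0.6244, -0.1789, 0.0416]
contact_force: [0.3, 0.0, -0.6]
t: 56.75
position: [0.6261, -0.1806, 0.0446]
orientation: [-3.141, 0.0, 1.361]
contact_force: [-3.2, 0.3, 5.6]
width: 0.0556
t: 57.58
position: [0.6277, -0.1809, 0.1801]
orientation: [3.138, 0.0, 1.361]
contact_force: [1.5, 0.2, -2.9]
width: 0.0556
```

```bash
python3 -m pendant '[-1,1.7,0.1,0,0,0,-1.5,2.6,0.1,0,0,0,-1.8,3.05,0,0,0,0,-1.8,3.05,0,0,0,0,-1.8,3.05,0,0,0,0,-1.8,3.05,0,0,0,0,-1.8,3.05,0,0,0,0,-1.8,3.05,0,0,0,0,-1.8,3.05,0,0,0,0,-1.8,3.05,0,0,0,0]' >/dev/null
python3 -m pendant '[-1.8,3.05,0,0,0,0,-1.8,3.05,0,0,0,0,-1.15,2.1,0,0,0,0,0,0,0,0,0,0,0,0,0,0,0,0,0,0,0,0,0,0,0,0,0,0,0,0]'
```

```text
t: 59.0
position: [0.4105, 0.1875, 0.1803]
orientation: [-3.141, 0.001, 1.36]
contact_force: [1.1, 0.6, -2.4]
width: 0.0555
```

```bash
python3 -m pendant '[-0.1,0.07,0,0,0,0,0,0,0,0,0,0,0,0,0,0,0,0]' |grep -E "pos|force"
python3 - <<'E'
from h import *
c=camera_info("wrist");a=grab_frame("wrist");s=sense();print(s["position"].round(4));cv2.imwrite("pics/w17.png",a[...,::-1]);np.savez("w17.npz",**c)
yaw=np.radians(-12);R=np.array([[np.cos(yaw),-np.sin(yaw)],[np.sin(yaw),np.cos(yaw)]]);C=np.array([.4168,.2219])
z=s["position"][2]-.0446+.084
m=mask(a,(5,70,60),(22,220,255))
for k in blobs(m,300)[:6]:
  (u,v),r=cv2.minEnclosingCircle(k);p=ray(c,u,v,z);print(cv2.contourArea(k),round(u,1),round(v,1),round(r,1),(R.T@(p[:2]-C)).round(4),np.linalg.norm(ray(c,u-r,v,z)-ray(c,u+r,v,z)).round(4))
print(R.T@(s["position"][:2]-C))
E
```

```text
position: [0.4095, 0.1885, 0.1808]
contact_force: [0.3, -0.6, -2.0]
[0.4095 0.1886 0.1809]
17492.0 172.0 155.0 210.4 [-0.035   0.0168] 0.1936
6531.5 248.3 251.6 52.8 [ 0.0001 -0.0314] 0.0526
2209.0 327.5 136.5 92.7 [0.0361 0.0251] 0.0842
[-0.00018072 -0.03406688]
```

```bash
python3 -m pendant '[-0.03,-0.15,-0.8,0,0,0,0,0,-0.8,0,0,0,0,0,-0.8,0,0,0,0,0,-0.4,0,0,0,0,0,-0.4,0,0,0,0,0,0,0,0,0]' |grep -E "pos|force"
python3 -m pendant '[0,0,-0.3,0,0,0,0,0,-0.3,0,0,0,0,0,-0.3,0,0,0,0,0,-0.3,0,0,0,0,0,0,0,0,0]' |grep -E "pos|force"
```

```text
position: [0.4082, 0.1874, 0.1479]
contact_force: [-0.5, 0.7, -1.6]
position: [0.4085, 0.1875, 0.1364]
contact_force: [0.3, 1.0, -2.0]
```

```bash
python3 -m pendant '[0.06,0,-0.3,0,0,0,0,0,-0.3,0,0,0,0,0,-0.3,0,0,0,0,0,0,0,0,0]' |grep -E "pos|force"
python3 -m pendant '[0,0,-0.5,0,0,0,0,0,-0.5,0,0,0,0,0,-0.5,0,0,0,0,0,-0.5,0,0,0,0,0,0,0,0,0]' |grep -E "pos|force"
```

```text
position: [0.409, 0.1875, 0.1273]
contact_force: [-0.4, 0.2, -2.3]
position: [0.4086, 0.1873, 0.1068]
contact_force: [-0.0, 0.3, -2.2]
```

Clear of both the tin's top and the handle. Now down between the bin's walls.

```bash
python3 -m pendant '[0,0,-0.4,0,0,0,0,0,-0.4,0,0,0,0,0,-0.4,0,0,0,0,0,-0.4,0,0,0,0,0,-0.4,0,0,0,0,0,-0.3,0,0,0,0,0,0,0,0,0]' |grep -E "pos|force"
```

```text
position: [0.409, 0.1874, 0.0843]
contact_force: [-0.2, -0.1, -2.5]
```

```bash
python3 -m pendant '[0,0,-0.4,0,0,0,0,0,-0.4,0,0,0,0,0,-0.4,0,0,0,0,0,-0.4,0,0,0,0,0,-0.4,0,0,0,0,0,-0.4,0,0,0,0,0,0,0,0,0]' |grep -E "pos|force"
```

```text
position: [0.4089, 0.1874, 0.0601]
contact_force: [-0.1, -1.2, -2.6]
```

```bash
python3 -m pendant '[0,0,-0.2,0,0,0,0,0,-0.2,0,0,0,0,0,-0.1,0,0,0,0,0,-0.1,0,0,0,0,0,0,0,0,0,0,0,0,0,0,0]' |grep -E "pos|force"
python3 -m pendant '[0,0,-0.1,0,0,0,0,0,0,0,0,0,0,0,0,0,0,0]' |grep -E "pos|force"
```

```text
position: [0.4096, 0.1876, 0.055]
contact_force: [-0.6, -1.1, -2.4]
position: [0.4095, 0.1876, 0.054]
contact_force: [0.9, -0.5, -1.9]
```

```bash
python3 -m pendant '[0,0,-0.1,0,0,0,0,0,0,0,0,0,0,0,0,0,0,0]' |grep -E "pos|force"
python3 -m pendant '[0,0,0,0,0,0,0,0,0,0,0,0,0,0,0,0,0,0,0,0,0,0,0,0,0,0,0,0,0,0]' 0.8 |grep -E "width|force"
python3 -m pendant '[0,0,1,0,0,0,0,0,2,0,0,0,0,0,2,0,0,0,0,0,2,0,0,0,0,0,2,0,0,0,0,0,2,0,0,0,0,0,2,0,0,0,0,0,2,0,0,0,0,0,2,0,0,0,0,0,2,0,0,0]' |grep -E "pos|force"
python3 -m pendant '[-0.5,2,1,0,0,0,-0.5,2,1,0,0,0,-0.5,2,1,0,0,0,-0.5,2,0,0,0,0,-0.5,2,0,0,0,0,-0.5,2,0,0,0,0,-0.5,2,0,0,0,0,-0.5,2,0,0,0,0,-0.5,2,0,0,0,0,0,0,0,0,0,0]'
python3 - <<'E'
from h import *
c=camera_info("wrist");w=grab_frame("wrist");a=grab_frame("scene");t=grab_frame("top");np.savez("wf.npz",**c)
for n,i in(("wf",w),("sf",a),("tf",t)): cv2.imwrite(f"pics/{n}.png",i[...,::-1])
yaw=np.radians(-12);R=np.array([[np.cos(yaw),-np.sin(yaw)],[np.sin(yaw),np.cos(yaw)]]);C=np.array([.4168,.2219])
m=mask(w,(5,70,60),(22,220,255))
for k in blobs(m,300)[:6]:
  (u,v),r=cv2.minEnclosingCircle(k);p=ray(c,u,v,.093);print(round(u,1),round(v,1),(R.T@(p[:2]-C)).round(4),np.linalg.norm(ray(c,u-r,v,.093)-ray(c,u+r,v,.093)).round(4))
cv2.imwrite("pics/final.png",np.vstack([np.hstack([cv2.resize(w,(400,300)),cv2.resize(a[180:290,270:417],(400,300),interpolation=2)]),np.hstack([cv2.resize(a,(400,300)),cv2.resize(t[120:280,130:343],(400,300),interpolation=2)])])[...,::-1])
E
```

```text
position: [0.4097, 0.1877, 0.0535]
contact_force: [-0.4, -1.0, 3.2]
contact_force: [0.1, -0.3, 0.2]
width: 0.0753
position: [0.4093, 0.1876, 0.2439]
contact_force: [0.7, 0.3, -1.0]
t: 65.22
position: [0.3637, 0.3706, 0.2725]
orientation: [-3.14, -0.002, 1.364]
contact_force: [1.3, -0.4, 0.2]
width: 0.0751
171.0 163.5 [-0.1739  0.1481] 0.2241
321.2 221.4 [0.0081 0.0765] 0.1663
379.0 51.7 [0.0594 0.2716] 0.0554
123.0 261.0 [-0.2423  0.0222] 0.0455
```

View pics/final.png

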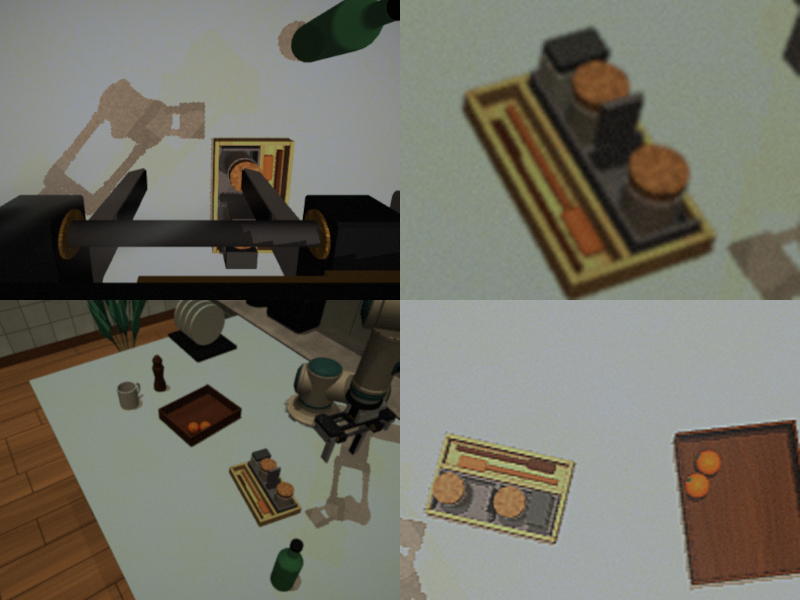

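```bash
python3 -c "
from plant import *
print(close_job())"
```

```text
the job is handed in; nothing more can be done
None
```

The job is done and handed in at about 65 s. The bin was lifted out level, both mandarins were tipped into the tray, and the empty bin was seated back in the organiser. The two jars and the one tin present were then packed into it upright: one jar in the +y half, the other jar and the tin in the −y half.

**Last checks**
- **View:** the final picture shows both mandarins in the tray, no loose jars or tins on the worktop, and the mug, oil bottle and pepper mill standing.
- **Bin:** it looks level and home in the last picture. Its rim matched the prediction in the wrist view just after seating.
- **Jars and tin:** each touched down within about 1 mm of the height expected for the bin floor.

**What went wrong or disagreed**
- **First bin grip:** I closed the gripper too briefly. The bin rose about 2 mm held high on the handle, so I set it down and gripped it again.
- **First tin attempt:** I misread an edge in the picture, so the tin struck the bin's end wall. The wrist sensor read about 30 N, and the tin tilted in the grip. I stood it back on the worktop, measured it again and placed it cleanly.
- **Second jar:** it had moved about 4 cm since the start, so I located it again before gripping.
- **Final cork check:** the numeric check of the cork lids from the last wrist view gave nothing usable, because the fingers were in the way. The final state rests on the pictures and contact heights.

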